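# Change over the swing-leaf drilling jig

## Robot

A 6-joint arm with a two-finger parallel gripper is mounted at the origin on a cart in front of the work surface, level with it; the furniture and walls round the work are solid. World frame = base frame: x ahead of the robot, y to its left, z up, the work surface at z = 0. Lengths are in m, angles in rad, forces in N, time in s.
With the tool pointing down it reaches from about 0.3 to 0.775 m from the base axis. Payload 14.6 kg.
Tool frame: the origin (TCP) lies midway between the tips of the shut fingers; the grasp point (between the pads) lies 19 mm behind it (bot.hold_point_z is the distance from the TCP to the grasp point, in m); z points along the fingers, y is the line along which they close (so a half turn about z gives the same grasp; the last joint's range is limited). The gripper opens to 94 mm and grips with 3 to 60 N. Pads are 16 mm wide; open, the fingers measure 119 mm over their backs; the gripper's body (75 mm by 177 mm) begins 78 mm behind the grasp point.
Start: joints at [-1.333, 0.3, 1.521, -0, 1.321, -0.067], TCP at [0.165, -0.525, 0.205] pointing down, gripper open.
Joint ranges: [-3.03, 3.03], [-0.79, 2.21], [0.23, 2.52], [-1.04, 4.18], [0, 3.07], [-2.55, 2.55]. Speed limits (rad/s): [2.22, 2.22, 2.57, 3.14, 3.14, 3.14].

## Interface

Orientations are given as a unit quaternion [w, x, y, z].
In Python, from plant import bot gives the robot as it stands.
- The arm moves only by the tool drive_tool, never from a script. Its argument "commands" is a list of rows, each an object with "claw": the opening, from 0 (shut) to 1 (fully open); "slide": the shift along the tool's x, y, z in mm, a list of three; "roll": the turn about the tool's z in units of 5 degrees (1.0 is 5 degrees). In form: [{"claw": claw, "slide": [dx, dy, dz], "roll": roll}, ...]. A call has 1 to 10 rows; each row shifts and turns the commanded pose from where the row before left it, along the tool's axes as they then stand; what a row does not reach is not made up. A row lasts 1/12 s, in which the tool goes at most 41.7 mm and 7.16 degrees, less where a joint would pass 70% of its speed; a pose out of reach is approached as far as the arm can. A call is refused whole if a number of a shift passes 41.7 or a number of a turn 1, either way. A call with a gripper value outside its range is refused whole. The fingers move at their own pace and stop on an object; "force" is the grip in N (left out, the last holds). Time passes only in rows, so rows that do not move let the fingers close. It gives the time, the measured TCP pose, the force, the opening and the grip force at its end, in the units of the state.
- bot.read_state(): the state, without advancing time (a new reading comes with each control period).
- bot.read_camera(name): name is "side" or "top"; returns the picture (400x640x3 uint8, red, green, blue); there is no depth.
- bot.camera_params(name): a dict with "fx", "fy", "cx", "cy" (pixels), "k1" (the pictures are not rectified: a ray, as slopes to the right and down, at radius r is drawn at 1 + k1 r^2 times it, then the intrinsics apply), "rvec" (rotation vector, rad) and "tvec" (3), from world to camera coordinates, as OpenCV has them. Camera axes: x right, y down, z forward; pixel columns grow to the right and rows downward; lengths in m; the calibration is good to about 2 mm. A picture is of the moment at which its call begins. camera_params takes no time and is no camera call.
- bot.hand_in(): hands the job in; it is judged then, once.
Trained networks look in the newest picture that a camera, given by its name, has taken for a name from the list of things; names that differ only in an ending like _2 or _b are one class to them, and where a whole thing is asked for, a point or a joint stands for the part that bears it (a point fixed in the world has none). Each returns a list of dicts, best first, with "conf" (0 to 1); they miss things now and then, are a little off and sometimes report something else, mostly with a low value. They report only what shows in the picture. A call takes as long as a camera call.
- bot.trace(camera, name): "pixels" (400x640 bool, what is visible of it) and "rect" ([centre column, centre row, width, height] in pixels, round what is visible of it).
- bot.tip_of(camera, name): "at" ([column, row] in pixels: a listed point, or the origin of a listed thing).
The state is a dict: "clock": time; "joint_positions": joint angles; "joint_vel": joint speeds; "tau": joint torques, N m; "tcp_pos": TCP position; "ee_rot": TCP orientation; "contact_force": force on the tool from outside, world axes, zero at the start; "moment": the same for the moment, N m; "gripper_width": finger opening in m; "grasp_force": force on a finger pad.
Only numpy, scipy, OpenCV 4.12 (cv2) and the standard library are available. Lean on these libraries where they do the work, as an engineer would, in place of code of your own. Each camera call takes 0.05 s, during which the arm holds its last target. There are 200 camera calls.

## Task

Change over the drilling jig: draw its locking slide back, swing the leaf well open, put the drilled bars from the nests into the grey tray and lay every raw bar flat in a nest of its own, between the dowels and end rails. Then swing the leaf back over the bars until it meets its stop, and push the locking slide fully home until it clicks. Leave the other things on the bench alone.

Things in the scene. Friction and masses are not known exactly. Their poses are not given: they have to be found in the camera images.
- jig: drilling jig fixed to the bench: dark steel base plate 335 x 165 mm, 12 mm thick, on 8 mm feet, with three nests side by side, a leaf that swings over them and a locking slide on the leaf. Origin at bench height under the middle nest, 16 mm nearer the robot; x points from the slide end (near the robot) to the pivot end, y to the left, z up. The keeper fork is 70 mm high, the stop block 50 mm
- leaf (a joint): leaf angle, rad: 0 = over the nests, against its stop block; up to 1.45 = free end swung to the jig's +y side (clockwise from above). Below 0.9 it is in the way of the nests. Turns with light friction (under 1 N at the knob), stays where left, cannot turn while the slide's tongue is in the keeper
- slide (a joint): travel of the locking slide along the leaf, m: 0 = drawn back towards the pivot (leaf free), 0.026 = fully out, away from the pivot, tongue in the keeper fork. A spring plunger resists with about 10 N either way: outward between 0.014 and 0.020, inward between 0.026 and 0.020. With the leaf over 0.02 rad off its stop the tongue hits the keeper
- slide_knob (a point): middle of the upright round black knob on the locking slide, 18 mm in diameter, 70 to 105 mm above the bench (this point at 88 mm); also serves to swing the leaf. 227 mm from the pivot with the slide drawn back, 253 mm when locked; the keeper fork stands 281 to 297 mm from the pivot
- leaf_pivot (a point): upright pivot axis of the leaf, 155 mm from the jig's origin along its x, 50 mm above the bench. The leaf is a plate 42 mm wide, from 40 to 50 mm above the bench, reaching 271 mm from this axis, with three drill bushes 6 mm proud and the pivot screw 10 mm proud
- nest0 (a point): first nest (nearest the pivot), 54 mm from the next: where the centre of a seated bar lies, 28 mm above the bench, 8 mm above the base plate, the bar's length along the jig's y. Two round-nosed dowels 12.5 mm high on each side, 45 mm from the middle, leave it 1.75 mm of play each way; rails 10 mm high at its ends, 2 mm; the middle is open for fingers
- nest1 (a point): second nest (the middle one), 54 mm from the next: where the centre of a seated bar lies, 28 mm above the bench, 8 mm above the base plate, the bar's length along the jig's y. Two round-nosed dowels 12.5 mm high on each side, 45 mm from the middle, leave it 1.75 mm of play each way; rails 10 mm high at its ends, 2 mm; the middle is open for fingers
- nest2 (a point): third nest (nearest the slide's keeper), 54 mm from the next: where the centre of a seated bar lies, 28 mm above the bench, 8 mm above the base plate, the bar's length along the jig's y. Two round-nosed dowels 12.5 mm high on each side, 45 mm from the middle, leave it 1.75 mm of play each way; rails 10 mm high at its ends, 2 mm; the middle is open for fingers
- raw1: raw (undrilled) bar of aluminium, 22 x 130 x 16 mm (x, y, z), its origin at its centre, long axis along y; lies on the bench between jig and tray; may be absent
- raw2: raw (undrilled) bar of aluminium, 22 x 130 x 16 mm (x, y, z), its origin at its centre, long axis along y; lies on the bench between jig and tray; may be absent
- raw3: raw (undrilled) bar of aluminium, 22 x 130 x 16 mm (x, y, z), its origin at its centre, long axis along y; lies on the bench between jig and tray; may be absent
- drilled1: drilled bar of aluminium, 22 x 130 x 16 mm (x, y, z), its origin at its centre, long axis along y, with an 11 mm hole through its middle; starts in a nest of the jig; may be absent
- drilled2: drilled bar of aluminium, 22 x 130 x 16 mm (x, y, z), its origin at its centre, long axis along y, with an 11 mm hole through its middle; starts in a nest of the jig; may be absent
- drilled3: drilled bar of aluminium, 22 x 130 x 16 mm (x, y, z), its origin at its centre, long axis along y, with an 11 mm hole through its middle; starts in a nest of the jig; may be absent
- tray_in (a point): centre of the inner floor (6 mm above the bench) of the grey steel tray, which is fixed, 160 x 180 mm outside (x, y), walls 6 mm thick, 40 mm high; axes along the tray's sides
- hammer: hammer, a bystander; leave it alone
- motor: bare electric motor, a bystander; leave it alone
- bowl: yellow bowl, a bystander; leave it alone
- tape: roll of black tape, a bystander; leave it alone
- spanner: open-end spanner, a bystander; leave it alone

How it is judged:
By the outcome, as a careful person would: the job done as asked, in the order asked, and still so for the second after the job is handed in, with the robot touching nothing.
Of drilled1, drilled2, drilled3 only 2 to 3 are there at a start; the rules pass over those that are not, and their reading is None.
Of raw1, raw2, raw3 only 2 to 3 are there at a start; the rules pass over those that are not, and their reading is None.
At some moment in a run one of raw1, raw2, raw3 may be knocked a few centimetres aside while the robot is not near it.
Once in a run the grip may slacken for a moment while it holds something.
It also fails if it takes over 210 s, if anything falls off the work surface, if the arm or the gripper's body presses on something with over 40 N, if the wrist force passes 120 N, or if a joint passes its speed limit or range.

## Working session

There is one attempt and no reset: what is moved stays moved. The work goes in short steps, Python scripts to look and compute and a tool call to move; the robot and the scene stay as the last step left them, time stands still between calls to the robot, and variables do not carry over. Pictures are saved under pics/ and viewed, at most 14 in all, crops included, and the job is handed in when it is done.

Besides the shell and the picture viewer there is one more tool, called after "Request:" in YAML: its name, and indented under it one key for each argument. drive_tool: Moves the arm, as the interface text tells. Its arguments: {"type":"object","properties":{"commands":{"type":"array"},"force":{"type":"number"}},"required":["commands"]}

```bash
mkdir -p pics; ls; cat > h.py <<'E'
import numpy as np, cv2
from plant import bot
def cam(n):
    p=bot.camera_params(n); K=np.array([[p['fx'],0,p['cx']],[0,p['fy'],p['cy']],[0,0,1.]])
    R=cv2.Rodrigues(np.array(p['rvec'],float))[0]; t=np.array(p['tvec'],float)
    return K,p['k1'],R,t
def ray(n,uv):
    K,k1,R,t=cam(n)
    q=cv2.undistortPoints(np.array([[uv]],float),K,np.array([k1,0,0,0.]))[0,0]
    return -R.T@t, R.T@np.array([q[0],q[1],1.])
def at_z(n,uv,z):
    c,d=ray(n,uv); return c+d*(z-c[2])/d[2]
def proj(n,X):
    K,k1,R,t=cam(n)
    return cv2.projectPoints(np.array(X,float).reshape(-1,1,3),cv2.Rodrigues(R)[0],t,K,np.array([k1,0,0,0.]))[0][:,0]
def shot(n,f=None):
    im=bot.read_camera(n)
    if f: cv2.imwrite('pics/'+f,im[:,:,::-1])
    return im
E
python3 - <<'E'
from h import *
for n in ['top','side']:
    shot(n,n+'0.png'); K,k,R,t=cam(n); print(n,K[0,0],k,-R.T@t,R[2])
    for o in ['slide_knob','leaf_pivot','jig','nest0','nest1','nest2','raw1','drilled1','tray_in']:
        print(o,[(np.round(d['at'],1),round(d['conf'],2)) for d in bot.tip_of(n,o)][:5])
print(bot.read_state())
E
```

```text
pics
top 418.85592334916964 -0.02116523253379088 [ 0.30981288 -0.00440055  1.65860744] [ 0.13446874 -0.01039243 -0.99086334]
slide_knob [(array([261.4, 215.8]), 0.47)]
leaf_pivot [(array([237.5, 156.6]), 0.6)]
jig [(array([255.4, 190.9]), 0.78)]
nest0 [(array([245.8, 180.3]), 0.76), (array([259.5, 199.2]), 0.7), (array([255., 189.]), 0.57)]
nest1 [(array([245.8, 180.3]), 0.76), (array([259.5, 199.2]), 0.7), (array([255., 189.]), 0.57)]
nest2 [(array([245.8, 180.3]), 0.76), (array([259.5, 199.2]), 0.7), (array([255., 189.]), 0.57)]
raw1 [(array([314.7, 216.2]), 0.7), (array([336.6, 202.1]), 0.7)]
drilled1 [(array([252.9, 188.8]), 0.7), (array([249.5, 180.4]), 0.52), (array([258.6, 202.1]), 0.51)]
tray_in [(array([412.1, 208.2]), 0.75)]
side 484.58630969038995 -0.0005254602160362119 [0.48764137 1.23556394 1.05352589] [ 0.03930983 -0.77947477 -0.62519902]
slide_knob []
leaf_pivot [(array([262.5, 266.2]), 0.71)]
jig [(array([313.3, 268.1]), 0.77)]
nest0 [(array([310.7, 260.7]), 0.91), (array([289.2, 268.4]), 0.87), (array([329.8, 256.5]), 0.68), (array([352.4, 326.7]), 0.19)]
nest1 [(arr
[... 502 characters left out ...]
1.0, 'joint_positions': array([-1.33256924e+00,  2.99920529e-01,  1.52099963e+00, -1.15078491e-05,
        1.32070160e+00, -6.65914025e-02]), 'joint_vel': array([-0.0009785 ,  0.00119643, -0.00115703, -0.00011288,  0.00074041,
        0.00042129]), 'tau': array([ 5.40427354e-03, -5.31657672e+01, -3.52908683e+01,  7.10895332e-02,
        2.13533698e-02, -4.11285470e-06]), 'tcp_pos': array([ 0.16506234, -0.52463585,  0.20543447]), 'ee_rot': array([-1.40223994e-05,  9.88407960e-01,  1.51821293e-01, -6.80182020e-06]), 'contact_force': array([-0.05320597, -0.1631331 , -0.51817612]), 'moment': array([-0.03384869, -0.03755329, -0.00192222]), 'grasp_force': 0.0, 'gripper_width': 0.09405247890391535}
```

```bash
python3 - <<'E'
import cv2
a=cv2.imread('pics/top0.png')[110:300,170:490]; b=cv2.imread('pics/side0.png')[100:400,160:480]
cv2.imwrite('pics/t1.png',cv2.resize(a,None,fx=2.5,fy=2.5,interpolation=3)); cv2.imwrite('pics/s1.png',cv2.resize(b,None,fx=2,fy=2,interpolation=3))
E
```

```text
(no output)
```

View pics/t1.png

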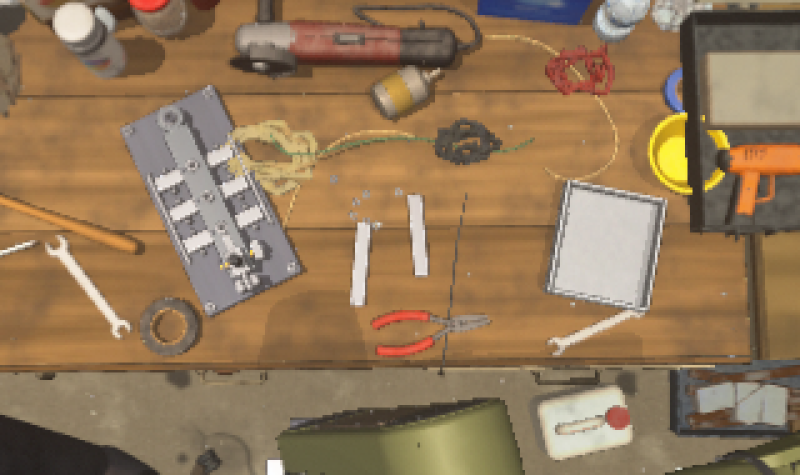

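View pics/s1.png

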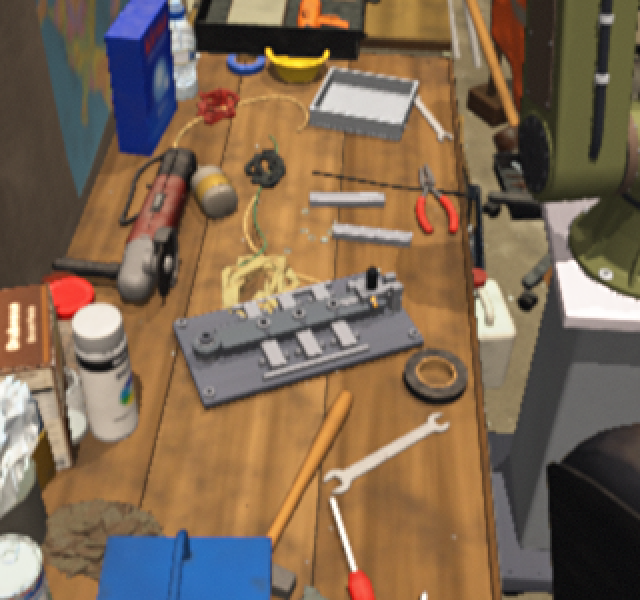

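```bash
cat >> h.py <<'E'
def axes(n,o,z,k=0,erode=0):
    "mask -> rays at z -> minAreaRect (centre, size, angle of long side)"
    r=[]
    for d in bot.trace(n,o):
        m=d['pixels'].astype(np.uint8); cs=cv2.findContours(m,0,cv2.CHAIN_APPROX_NONE)[0]
        c=max(cs,key=cv2.contourArea)[:,0]
        if len(c)<5: continue
        P=np.array([at_z(n,p,z)[:2] for p in c])
        (cx,cy),(w,h),_=rr=cv2.minAreaRect((P*1000).astype(np.float32))
        b=cv2.boxPoints(rr); e=max((b[1]-b[0],b[2]-b[1]),key=np.linalg.norm)
        ys,xs=np.nonzero(m); Q=at_z(n,(xs.mean(),ys.mean()),z)
        r.append((round(d['conf'],2),np.round([cx,cy]),np.round([w,h]),round(float(np.degrees(np.arctan2(e[1],e[0]))%180),1),np.round(Q[:2]*1000,1),int(m.sum())))
    return r
E
python3 - <<'E'
from h import *
from scipy.optimize import least_squares
L={'leaf_pivot':(.155,0,.05),'jig':(0,0,0)}
NE=[(.07,0,.028),(.016,0,.028),(-.038,0,.028)]
obs=[]
for n in ['top','side']:
    bot.read_camera(n)
    for o in L:
        for d in bot.tip_of(n,o)[:1]: obs.append((n,[L[o]],d['at']))
    for d in bot.tip_of(n,'nest0'):
        if d['conf']>.5: obs.append((n,NE,d['at']))
    for d in bot.tip_of(n,'drilled1'):
        if d['conf']>.5: obs.append((n,NE,d['at']))
    for d in bot.tip_of(n,'slide_knob')[:1]: obs.append((n,[(-.098,0,.088)],d['at']))
    for o,z in [('jig',.02),('raw1',.016),('drilled1',.036),('tray_in',.04),('tape',.01),('spanner',.005),('slide_knob',.09)]:
        for r in axes(n,o,z): print(n,o,*r)
def W(p,X): c,s=np.cos(p[2]),np.sin(p[2]); return [p[0]+c*X[0]-s*X[1],p[1]+s*X[0]+c*X[1],X[2]]
def f(p):
    r=[]
    for n,Xs,uv in obs:
        e=[proj(n,[W(p,X)])[0]-uv for X in Xs]; r+=list(min(e,key=np.linalg.norm))
    return np.array(r)
s=least_squares(f,[.35,.25,np.radians(25)],loss='soft_l1'); print(s.x,np.degrees(s.x[2])); print([(o[0],round(len(o[1])),np.round(r,1)) for o,r in zip(obs,s.fun.reshape(-1,2) if 0 else f(s.x).reshape(-1,2))])
E
```

```text
top jig 0.94 [559. 248.] [334. 164.] 25.6 [553.9 246.8] 2959
top jig 0.5 [570. 257.] [308.  51.] 25.0 [570.5 255.4] 858
top raw1 0.56 [497. -81.] [124.  22.] 4.2 [497.  -80.5] 181
top raw1 0.54 [455.   9.] [ 26. 132.] 174.9 [456.8   9.5] 203
top drilled1 0.73 [538. 287.] [25. 43.] 116.4 [552.6 254.1] 123
top drilled1 0.42 [527. 185.] [25. 43.] 116.3 [510.6 218.3] 117
top tray_in 0.95 [ 474. -372.] [174. 192.] 167.1 [ 474.1 -372.5] 2073
top tray_in 0.46 [726. -60.] [ 67. 101.] 119.6 [724.3 -56.8] 361
top tape 0.86 [359. 310.] [90. 86.] 89.3 [358.1 311.6] 342
top spanner 0.74 [423. 439.] [177.  28.] 38.1 [419.3 437. ] 209
top slide_knob 0.53 [443. 191.] [63. 27.] 26.5 [448.1 194.2] 91
side jig 0.69 [550. 246.] [356. 179.] 26.5 [559.4 259. ] 4462
side raw1 0.67 [496. -74.] [128.  33.] 5.1 [497.1 -73.8] 216
side raw1 0.59 [453.  19.] [ 42. 124.] 175.7 [450.6  17.6] 279
side raw1 0.5 [424. 448.] [193.  35.] 39.6 [429.3 453.9] 503
side drilled1 0.6 [589. 308.] [28. 55.] 110.0 [598.9 286.3] 182
side drilled1 0.55 [491. 264.] [27. 58.] 115.8 [502.9 238.5] 195
side drilled1 0.42 [549. 263.] [
[... 405 characters left out ...]
[453.2 218.4] 165
side slide_knob 0.34 [554. 288.] [299.  74.] 33.8 [557.5 289.1] 1210
[0.54052979 0.24016084 0.45931763] 26.316961496940802
[('top', 1, array([1.8, 1.5])), ('top', 1, array([-1.2,  0.3])), ('top', 3, array([-1.8, -1.8])), ('top', 3, array([0.7, 2.3])), ('top', 3, array([-0.1, -0.1])), ('top', 3, array([3.6, 1.5])), ('top', 3, array([-1.4, -1.7])), ('top', 3, array([-0.8, -0.5])), ('top', 1, array([13. , 22.1])), ('side', 1, array([-1.6,  0.8])), ('side', 1, array([-0.3,  0.2])), ('side', 3, array([-2. , -1.4])), ('side', 3, array([ 3. , -0.9])), ('side', 3, array([-2.4, -0.5])), ('side', 3, array([2.5, 0.7])), ('side', 3, array([-1.5, -0.1])), ('side', 1, array([1. , 1.4]))]
```

```bash
python3 - <<'E'
from h import *
import cv2
from scipy.optimize import minimize
bot.read_camera('top')
m=max(bot.trace('top','jig'),key=lambda d:d['conf'])['pixels'].astype(np.uint8)
big=cv2.resize(m,None,fx=8,fy=8,interpolation=0)
def poly(p):
    c,s=np.cos(p[2]),np.sin(p[2]); out=[]
    for z in(.008,.02):
        for a,b in((1,1),(1,-1),(-1,-1),(-1,1)):
            x,y=a*.1675,b*.0825; out.append([p[0]+c*x-s*y,p[1]+s*x+c*y,z])
    q=proj('top',out)
    im=np.zeros(big.shape,np.uint8); cv2.fillConvexPoly(im,cv2.convexHull(((q+.5)*8).astype(np.float32)).astype(np.int32),1); return im
def cost(v):
    a=poly([v[0]/1e3,v[1]/1e3,np.radians(v[2])]); return np.count_nonzero(a!=big)/np.count_nonzero(big)
r=minimize(cost,[559,248,25.6],method='Nelder-Mead',options=dict(initial_simplex=[[559,248,25.6],[566,248,25.6],[559,255,25.6],[559,248,28]])); print(r.x,r.fun)
# predicted points for overlay
for th in (r.x[2],):
    t=np.radians(th); e=np.array([np.cos(t),np.sin(t)]); O=r.x[:2]/1e3-.02*e
    print('origin',O,'pivot',O+.155*e,'knob',O-.098*e)
    for nm,x,z in[('pivot',.155,.06),('nest0',.07,.036),('nest1',.016,.036),('nest2',-.038,.036),('knob',-.098,.105)]:
        X=[*(O+x*e),z]; print(nm,[np.round(proj(n,[X])[0],1) for n in('top','side')])
for n in('top','side'):
    im=cv2.imread(f'pics/{n}0.png'); u,v=proj(n,[[*(O-.04*e),.04]])[0]; u,v=int(u),int(v)
    c=im[v-50:v+50,u-65:u+65]; cv2.imwrite(f'pics/{n}_c.png',cv2.resize(c,None,fx=6,fy=6,interpolation=3)); print(n,'crop origin',u-65,v-50)
print('hammer tip',at_z('top',(226,208),.03))
E
```

```text
[559.  248.   25.6] 0.16609380084607875
origin [0.54096335 0.23935829] pivot [0.68074739 0.30633158] knob [0.45258376 0.19701388]
pivot [array([237.1, 156.6]), array([262.6, 267.4])]
nest0 [array([247.3, 176.9]), array([291.5, 265.5])]
nest1 [array([253.1, 189.1]), array([309. , 260.7])]
nest2 [array([259. , 201.4]), array([326.1, 256. ])]
knob [array([263.3, 213.6]), array([346. , 233.8])]
top crop origin 194 151
side crop origin 261 204
hammer tip [0.4829938  0.35238016 0.03      ]
```

View pics/top_c.png

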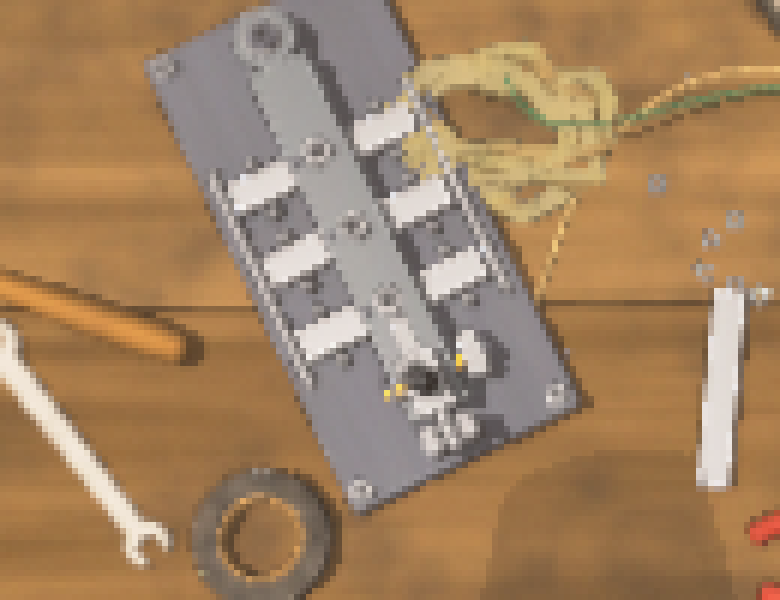

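View pics/side_c.png

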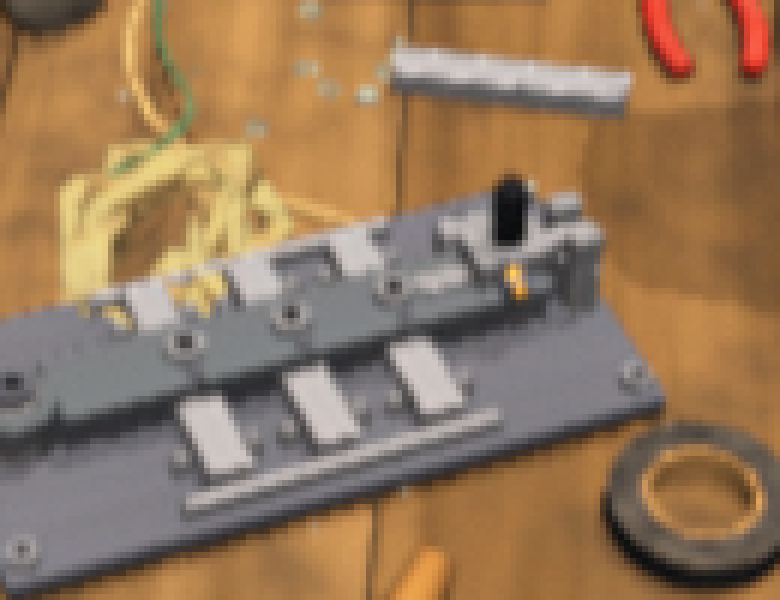

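Request:
drive_tool:
  commands:
    - {"claw": 0.5, "slide": [24.5, -30, 0], "roll": 0}
    - {"claw": 0.5, "slide": [24.5, -30, 0], "roll": 0}
    - {"claw": 0.5, "slide": [24.5, -30, 0], "roll": 0}
    - {"claw": 0.5, "slide": [24.5, -30, 0], "roll": 0}
    - {"claw": 0.5, "slide": [24.5, -30, 0], "roll": 0}
    - {"claw": 0.5, "slide": [24.5, -30, 0], "roll": 0}
    - {"claw": 0.5, "slide": [24.5, -30, 0], "roll": 0}
    - {"claw": 0.5, "slide": [24.5, -30, 0], "roll": 0}
    - {"claw": 0.5, "slide": [24.5, -30, 0], "roll": 0}
    - {"claw": 0.5, "slide": [24.5, -30, 0], "roll": 0}
  force: 30

```text
clock: 3.23
tcp_pos: [0.3089, -0.1632, 0.2057]
ee_rot: [0.0, 0.988, 0.152, 0.0]
contact_force: [1.0, -0.7, 0.2]
gripper_width: 0.0468
grasp_force: 0.0
```

Request:
drive_tool:
  commands:
    - {"claw": 0.5, "slide": [24.5, -30, 0], "roll": 0}
    - {"claw": 0.5, "slide": [24.5, -30, 0], "roll": 0}
    - {"claw": 0.5, "slide": [24.5, -30, 0], "roll": 0}
    - {"claw": 0.5, "slide": [24.5, -30, 0], "roll": 0}
    - {"claw": 0.5, "slide": [24.5, -30, 0], "roll": 0}
    - {"claw": 0.5, "slide": [24.5, -30, 0], "roll": 0}
    - {"claw": 0.5, "slide": [24.5, -30, 0], "roll": 0}
    - {"claw": 0.5, "slide": [24.5, -30, 0], "roll": 0}
    - {"claw": 0.5, "slide": [24.5, -30, 0], "roll": 0}
    - {"claw": 0.5, "slide": [24.5, -30, 0], "roll": 0}

```text
clock: 4.07
tcp_pos: [0.4527, 0.1969, 0.2055]
ee_rot: [-0.0, 0.988, 0.152, 0.0]
contact_force: [0.4, -0.8, 0.8]
gripper_width: 0.0469
grasp_force: 0.0
```

Request:
drive_tool:
  commands:
    - {"claw": 0.5, "slide": [0, 0, 0], "roll": -0.98}
    - {"claw": 0.5, "slide": [0, 0, 0], "roll": -0.98}
    - {"claw": 0.5, "slide": [0, 0, 0], "roll": -0.98}
    - {"claw": 0.5, "slide": [0, 0, 0], "roll": -0.98}
    - {"claw": 0.5, "slide": [0, 0, 0], "roll": -0.98}
    - {"claw": 0.5, "slide": [0, 0, 0], "roll": -0.98}
    - {"claw": 0.5, "slide": [0, 0, 0], "roll": -0.98}
    - {"claw": 0.5, "slide": [0, 0, 0], "roll": -0.98}
    - {"claw": 0.5, "slide": [0, 0, 0], "roll": -0.98}
    - {"claw": 0.5, "slide": [0, 0, 0], "roll": -0.98}

```text
clock: 4.9
tcp_pos: [0.4524, 0.1948, 0.2055]
ee_rot: [-0.0, 0.835, 0.55, 0.0]
contact_force: [0.1, 0.6, 0.0]
gripper_width: 0.0469
grasp_force: 0.0
```

Request:
drive_tool:
  commands:
    - {"claw": 0.5, "slide": [0, 0, 0], "roll": -0.98}
    - {"claw": 0.5, "slide": [0, 0, 0], "roll": -0.98}
    - {"claw": 0.5, "slide": [0, 0, 0], "roll": -0.98}
    - {"claw": 0.5, "slide": [0, 0, 0], "roll": -0.98}
    - {"claw": 0.5, "slide": [0, 0, 0], "roll": -0.98}
    - {"claw": 0.5, "slide": [0, 0, 0], "roll": -0.98}
    - {"claw": 0.5, "slide": [0, 0, 0], "roll": -0.98}
    - {"claw": 0.5, "slide": [0, 0, 0], "roll": -0.98}
    - {"claw": 0.5, "slide": [0, 0, 0], "roll": -0.98}
    - {"claw": 0.5, "slide": [0, 0, 0], "roll": -0.98}

```text
clock: 5.73
tcp_pos: [0.4524, 0.1948, 0.2055]
ee_rot: [0.0, 0.532, 0.847, 0.0]
contact_force: [-0.3, 0.6, 0.6]
gripper_width: 0.0472
grasp_force: 0.0
```

Request:
drive_tool:
  commands:
    - {"claw": 0.5, "slide": [0, 0, 30], "roll": 0}
    - {"claw": 0.5, "slide": [0, 0, 30], "roll": 0}
    - {"claw": 0.5, "slide": [0, 0, 25], "roll": 0}
    - {"claw": 0.5, "slide": [0, 0, 20], "roll": 0}
    - {"claw": 0.5, "slide": [0, 0, 15], "roll": 0}
    - {"claw": 0.5, "slide": [0, 0, 6], "roll": 0}
    - {"claw": 0.5, "slide": [0, 0, 0], "roll": 0}

```text
clock: 6.32
tcp_pos: [0.4519, 0.1946, 0.0785]
ee_rot: [-0.001, 0.534, 0.846, -0.001]
contact_force: [0.2, 0.2, -0.4]
gripper_width: 0.0471
grasp_force: 0.0
```

Request:
drive_tool:
  commands:
    - {"claw": 0.1, "slide": [0, 0, 0], "roll": 0}
    - {"claw": 0.1, "slide": [0, 0, 0], "roll": 0}
    - {"claw": 0.1, "slide": [0, 0, 0], "roll": 0}
    - {"claw": 0.1, "slide": [0, 0, 0], "roll": 0}
    - {"claw": 0.1, "slide": [0, 0, 0], "roll": 0}
    - {"claw": 0.1, "slide": [0, 0, 0], "roll": 0}
  force: 25

```text
clock: 6.82
tcp_pos: [0.4528, 0.1949, 0.08]
ee_rot: [0.0, 0.534, 0.846, 0.001]
contact_force: [1.1, -0.0, 2.3]
gripper_width: 0.017
grasp_force: 25.0
```

Request:
drive_tool:
  commands:
    - {"claw": 0.1, "slide": [0, 5, 0], "roll": 0}
    - {"claw": 0.1, "slide": [0, 5, 0], "roll": 0}
    - {"claw": 0.1, "slide": [0, 5, 0], "roll": 0}
    - {"claw": 0.1, "slide": [0, 5, 0], "roll": 0}
    - {"claw": 0.1, "slide": [0, 3, 0], "roll": 0}
    - {"claw": 0.1, "slide": [0, 0, 0], "roll": 0}

```text
clock: 7.32
tcp_pos: [0.4741, 0.2051, 0.0799]
ee_rot: [0.0, 0.534, 0.846, 0.001]
contact_force: [1.1, 1.3, 5.3]
gripper_width: 0.0169
grasp_force: 25.0
```

Request:
drive_tool:
  commands:
    - {"claw": 0.1, "slide": [0, 2, 0], "roll": 0}
    - {"claw": 0.1, "slide": [0, 0, 0], "roll": 0}
    - {"claw": 0.1, "slide": [0, 0, 0], "roll": 0}

```text
clock: 7.57
tcp_pos: [0.4757, 0.2058, 0.0799]
ee_rot: [0.0, 0.534, 0.846, 0.001]
contact_force: [1.0, 0.8, 3.9]
gripper_width: 0.0171
grasp_force: 25.0
```

```bash
python3 - <<'E'
import numpy as np
th=np.radians(np.arange(0,80,5)); b=np.clip((np.degrees(th)-10)/5,0,3); R=227.5+b
p=np.c_[R*np.sin(th),-R*np.cos(th)]; print(np.round(np.diff(p,axis=0),1).tolist())
E
```

```text
[[19.8, 0.9], [19.7, 2.6], [19.6, 3.3], [19.4, 5.1], [18.9, 6.8], [17.8, 9.3], [17.0, 10.8], [16.0, 12.2], [14.8, 13.6], [13.6, 14.8], [12.2, 16.0], [10.8, 17.0], [9.3, 17.8], [7.7, 18.6], [6.0, 19.2]]
```

Request:
drive_tool:
  commands:
    - {"claw": 0.1, "slide": [9.9, 0.3, 0], "roll": 0}
    - {"claw": 0.1, "slide": [9.9, 0.6, 0], "roll": 0}
    - {"claw": 0.1, "slide": [19.7, 2.6, 0], "roll": 0}
    - {"claw": 0.1, "slide": [0, 0, 0], "roll": 0}
    - {"claw": 0.1, "slide": [0, 0, 0], "roll": 0}

```text
clock: 7.98
tcp_pos: [0.4612, 0.2432, 0.0798]
ee_rot: [0.0, 0.533, 0.846, 0.0]
contact_force: [-0.7, -1.1, 7.5]
gripper_width: 0.0171
grasp_force: 25.0
```

Request:
drive_tool:
  commands:
    - {"claw": 0.1, "slide": [19.6, 3.3, 0], "roll": 0}
    - {"claw": 0.1, "slide": [19.4, 5.1, 0], "roll": 0}
    - {"claw": 0.1, "slide": [18.9, 6.8, 0], "roll": 0}
    - {"claw": 0.1, "slide": [17.8, 9.3, 0], "roll": 0}
    - {"claw": 0.1, "slide": [17, 10.8, 0], "roll": 0}
    - {"claw": 0.1, "slide": [16, 12.2, 0], "roll": 0}
    - {"claw": 0.1, "slide": [0, 0, 0], "roll": 0}

```text
clock: 8.57
tcp_pos: [0.4577, 0.3635, 0.0795]
ee_rot: [0.0, 0.533, 0.846, 0.0]
contact_force: [0.1, 0.6, 3.5]
gripper_width: 0.0178
grasp_force: 2.5
```

Request:
drive_tool:
  commands:
    - {"claw": 0.1, "slide": [14.8, 13.6, 0], "roll": 0}
    - {"claw": 0.1, "slide": [13.6, 14.8, 0], "roll": 0}
    - {"claw": 0.1, "slide": [12.2, 16, 0], "roll": 0}
    - {"claw": 0.1, "slide": [10.8, 17, 0], "roll": 0}
    - {"claw": 0.1, "slide": [9.3, 17.8, 0], "roll": 0}
    - {"claw": 0.1, "slide": [7.7, 18.6, 0], "roll": 0}
    - {"claw": 0.1, "slide": [6, 19.2, 0], "roll": 0}
    - {"claw": 0.1, "slide": [0, 0, 0], "roll": 0}
    - {"claw": 0.1, "slide": [0, 0, 0], "roll": 0}

```text
clock: 9.32
tcp_pos: [0.531, 0.4791, 0.0787]
ee_rot: [-0.001, 0.534, 0.846, -0.0]
contact_force: [-4.0, 4.5, 1.7]
gripper_width: 0.0174
grasp_force: 25.0
```

Request:
drive_tool:
  commands:
    - {"claw": 0.5, "slide": [0, 0, 0], "roll": 0}
    - {"claw": 0.5, "slide": [0, 0, 0], "roll": 0}
    - {"claw": 0.5, "slide": [0, 0, 0], "roll": 0}
    - {"claw": 0.5, "slide": [0, 0, -20], "roll": 0}
    - {"claw": 0.5, "slide": [0, 0, -40], "roll": 0}
    - {"claw": 0.5, "slide": [0, 0, -40], "roll": 0}
    - {"claw": 0.5, "slide": [-30, -18, 0], "roll": 0}
    - {"claw": 0.5, "slide": [-30, -18, 0], "roll": 0}
    - {"claw": 0.5, "slide": [-30, -18, 0], "roll": 0}
    - {"claw": 0.5, "slide": [-30, -18, 0], "roll": 0}

```text
clock: 10.15
tcp_pos: [0.517, 0.3374, 0.1793]
ee_rot: [0.0, 0.534, 0.846, -0.0]
contact_force: [1.2, -0.2, -0.1]
gripper_width: 0.0469
grasp_force: 0.0
```

Request:
drive_tool:
  commands:
    - {"claw": 0.5, "slide": [-30, -18, 0], "roll": 0}
    - {"claw": 0.5, "slide": [-30, -18, 0], "roll": 0}
    - {"claw": 0.5, "slide": [-30, -18, 0], "roll": 0}
    - {"claw": 0.5, "slide": [-12.6, -7.9, 0], "roll": 0}
    - {"claw": 0.5, "slide": [0, 0, 0], "roll": 0}

```text
clock: 10.57
tcp_pos: [0.5058, 0.2175, 0.1799]
ee_rot: [0.0, 0.535, 0.845, 0.0]
contact_force: [0.0, 0.2, 0.5]
gripper_width: 0.0468
grasp_force: 0.0
```

```bash
python3 - <<'E'
from h import *
a=shot('top'); b=shot('side')
im=np.vstack([cv2.resize(a[120:290,180:440],None,fx=2,fy=2,interpolation=3)]); s=cv2.resize(b[170:320,200:460],None,fx=2,fy=2,interpolation=3)
cv2.imwrite('pics/both1.png',np.vstack([im,s])[:600,:,::-1])
for n in('top','side'):
    for r in axes(n,'drilled1',.036): print(n,*r)
    print([(np.round(at_z(n,d['at'],.028)[:2]*1000,1),round(d['conf'],2)) for d in bot.tip_of(n,'drilled1')])
    print([(np.round(at_z(n,d['at'],.008)[:2]*1000,1),round(d['conf'],2)) for d in bot.tip_of(n,'raw1')])
E
```

```text
top 0.62 [527. 180.] [28. 35.] 116.3 [527.5 180.7] 62
[(array([557.4, 242.9]), 0.54), (array([585.5, 263.2]), 0.46), (array([504.8, 217.8]), 0.39)]
[(array([482.1, -81.7]), 0.63), (array([459.7,  10.1]), 0.59), (array([533.9, 519.4]), 0.53)]
side 0.87 [556. 251.] [ 27. 139.] 114.7 [555.  253.1] 316
side 0.79 [506. 229.] [ 30. 137.] 112.4 [503.9 235.5] 300
side 0.6 [604. 273.] [ 26. 139.] 115.6 [603.7 275.2] 309
[(array([549.5, 233.4]), 0.86), (array([615.7, 272.7]), 0.57), (array([514.2, 233.3]), 0.52), (array([539.2, 517.7]), 0.45)]
[(array([452.7,  13.6]), 0.72), (array([510.1, -77.2]), 0.6), (array([544.4, 227. ]), 0.24)]
```

View pics/both1.png

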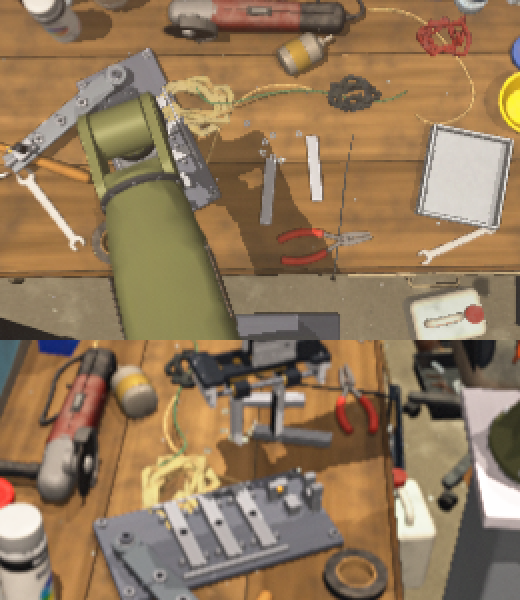

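Request:
drive_tool:
  commands:
    - {"claw": 0.5, "slide": [2, 1.8, 30], "roll": 0}
    - {"claw": 0.5, "slide": [0, 0, 35], "roll": 0}
    - {"claw": 0.5, "slide": [0, 0, 35], "roll": 0}
    - {"claw": 0.5, "slide": [0, 0, 25], "roll": 0}
    - {"claw": 0.5, "slide": [0, 0, 20], "roll": 0}
    - {"claw": 0.5, "slide": [0, 0, 10], "roll": 0}
    - {"claw": 0.5, "slide": [0, 0, 0], "roll": 0}
    - {"claw": 0.5, "slide": [0, 0, 0], "roll": 0}

```text
clock: 11.63
tcp_pos: [0.5068, 0.2231, 0.025]
ee_rot: [0.0, 0.534, 0.846, 0.0]
contact_force: [-0.2, 0.1, 0.8]
gripper_width: 0.0471
grasp_force: 0.0
```

Request:
drive_tool:
  commands:
    - {"claw": 0.1, "slide": [0, 0, 0], "roll": 0}
    - {"claw": 0.1, "slide": [0, 0, 0], "roll": 0}
    - {"claw": 0.1, "slide": [0, 0, 0], "roll": 0}
    - {"claw": 0.1, "slide": [0, 0, 0], "roll": 0}
    - {"claw": 0.1, "slide": [0, 0, 0], "roll": 0}
    - {"claw": 0.1, "slide": [0, 0, 0], "roll": 0}
  force: 30

```text
clock: 12.13
tcp_pos: [0.5068, 0.2228, 0.0251]
ee_rot: [0.0, 0.534, 0.846, 0.0]
contact_force: [-1.6, -1.1, 6.5]
gripper_width: 0.0217
grasp_force: 30.0
```

Request:
drive_tool:
  commands:
    - {"claw": 0.1, "slide": [0, 0, -20], "roll": 0}
    - {"claw": 0.1, "slide": [0, 0, -30], "roll": 0}
    - {"claw": 0.1, "slide": [0, 0, -25], "roll": 0.96}
    - {"claw": 0.1, "slide": [0, 0, -25], "roll": 0.96}
    - {"claw": 0.1, "slide": [0, 0, -25], "roll": 0.96}
    - {"claw": 0.1, "slide": [0, 0, -25], "roll": 0.96}
    - {"claw": 0.1, "slide": [0, 0, 0], "roll": 0.96}
    - {"claw": 0.1, "slide": [0, 0, 0], "roll": 0.96}
    - {"claw": 0.1, "slide": [0, 0, 0], "roll": 0.96}
    - {"claw": 0.1, "slide": [0, 0, 0], "roll": 0.96}

```text
clock: 12.97
tcp_pos: [0.5064, 0.2227, 0.1744]
ee_rot: [-0.0, 0.784, 0.621, -0.0]
contact_force: [-0.3, 0.5, -2.4]
gripper_width: 0.0216
grasp_force: 30.0
```

Request:
drive_tool:
  commands:
    - {"claw": 0.1, "slide": [-36.7, 9.4, 0], "roll": 0}
    - {"claw": 0.1, "slide": [-36.7, 9.4, 0], "roll": 0}
    - {"claw": 0.1, "slide": [-36.7, 9.4, 0], "roll": 0}
    - {"claw": 0.1, "slide": [-36.7, 9.4, 0], "roll": 0}
    - {"claw": 0.1, "slide": [-36.7, 9.4, 0], "roll": 0}
    - {"claw": 0.1, "slide": [-36.7, 9.4, 0], "roll": 0}
    - {"claw": 0.1, "slide": [-36.7, 9.4, 0], "roll": 0}
    - {"claw": 0.1, "slide": [-36.7, 9.4, 0], "roll": 0}
    - {"claw": 0.1, "slide": [-36.7, 9.4, 0], "roll": 0}
    - {"claw": 0.1, "slide": [-36.7, 9.4, 0], "roll": 0}

```text
clock: 13.8
tcp_pos: [0.5155, -0.1579, 0.1744]
ee_rot: [-0.0, 0.782, 0.623, -0.0]
contact_force: [0.4, 1.0, -1.2]
gripper_width: 0.0222
grasp_force: 30.0
```

Request:
drive_tool:
  commands:
    - {"claw": 0.1, "slide": [-36.7, 9.4, 0], "roll": 0}
    - {"claw": 0.1, "slide": [-36.7, 9.4, 0], "roll": 0}
    - {"claw": 0.1, "slide": [-36.7, 9.4, 0], "roll": 0}
    - {"claw": 0.1, "slide": [-36.7, 9.4, 0], "roll": 0}
    - {"claw": 0.1, "slide": [-36.7, 9.4, 0], "roll": 0}
    - {"claw": 0.1, "slide": [-36.7, 9.4, 0], "roll": 0}
    - {"claw": 0.1, "slide": [0, 0, 0], "roll": 0}
    - {"claw": 0.1, "slide": [0, 0, 0], "roll": 0}

```text
clock: 14.47
tcp_pos: [0.5209, -0.3846, 0.1734]
ee_rot: [-0.001, 0.783, 0.622, -0.0]
contact_force: [0.5, 0.7, -1.1]
gripper_width: 0.0218
grasp_force: 30.0
```

```bash
python3 - <<'E'
from h import *
a=shot('top'); b=shot('side')
cv2.imwrite('pics/both2.png',np.vstack([cv2.resize(a[130:270,180:500],None,fx=2,fy=2,interpolation=3),cv2.resize(b[80:230,200:520],None,fx=2,fy=2,interpolation=3)])[:,:,::-1])
for n in('top','side'):
    for o,z in(('tray_in',.04),('raw1',.016),('drilled1',.036)):
        for r in axes(n,o,z): print(n,o,*r)
print([np.round(at_z('side',d['at'],.006)[:2]*1000) for d in bot.tip_of('side','tray_in')])
E
```

```text
top tray_in 0.8 [ 512. -324.] [ 58. 129.] 165.8 [ 522.2 -320.1] 331
top tray_in 0.69 [533. 496.] [34. 63.] 116.5 [534.2 490.3] 108
top tray_in 0.59 [451.  11.] [ 27. 124.] 179.3 [448.2  10.2] 199
top raw1 0.66 [451.  10.] [ 22. 123.] 174.0 [447.   11.4] 168
top drilled1 0.65 [556. 247.] [ 25. 129.] 116.4 [554.7 248.3] 200
top drilled1 0.58 [ 559. -365.] [21. 30.] 115.7 [ 557.8 -364.8] 39
top drilled1 0.57 [422. 437.] [166.  29.] 35.5 [428.5 438.3] 191
top drilled1 0.46 [606. 268.] [ 27. 130.] 115.2 [605.3 267.9] 218
top drilled1 0.15 [552. 598.] [115.  94.] 43.9 [539.4 523.4] 466
side tray_in 0.83 [ 475. -350.] [214. 183.] 78.6 [ 474.3 -344.4] 1392
side tray_in 0.2 [514. 334.] [347. 333.] 26.3 [555.1 310.7] 5510
side raw1 0.87 [454.  15.] [ 42. 127.] 175.6 [455.8  16.3] 284
side raw1 0.76 [497. -77.] [132.  50.] 5.1 [497.3 -74.5] 317
side raw1 0.48 [726. -78.] [ 67. 149.] 115.9 [726.7 -75.4] 438
side drilled1 0.87 [556. 251.] [ 28. 138.] 116.6 [555.1 253.2] 307
side drilled1 0.84 [606. 272.] [ 30. 142.] 115.5 [604.4 274.6] 360
side drilled1 0.66 [ 532. -631.] [148.  37.] 78.6 [ 534.7 -620.9] 119
side drilled1 0.57 [494. 417.] [100.  27.] 71.7 [525.6 532.9] 719
[array([ 488., -384.])]
```

View pics/both2.png

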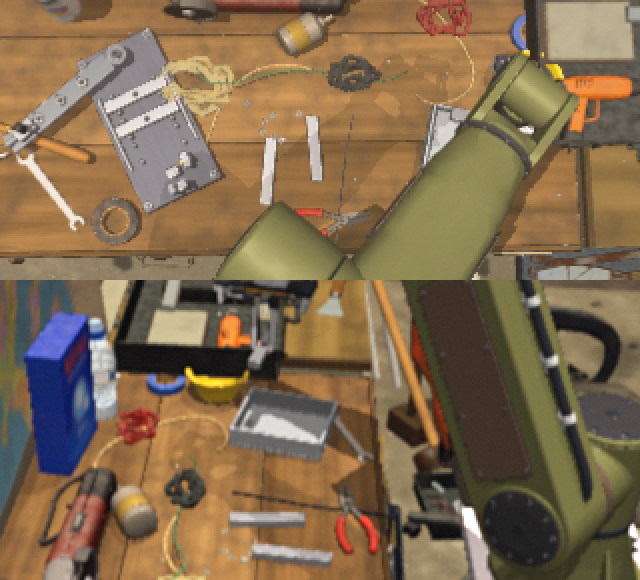

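Request:
drive_tool:
  commands:
    - {"claw": 0.1, "slide": [0, 2, 35], "roll": 0}
    - {"claw": 0.1, "slide": [0, 0, 35], "roll": 0}
    - {"claw": 0.1, "slide": [0, 0, 30], "roll": 0}
    - {"claw": 0.1, "slide": [0, 0, 25], "roll": 0}
    - {"claw": 0.1, "slide": [0, 0, 20], "roll": 0}
    - {"claw": 0.1, "slide": [0, 0, 10], "roll": 0}
    - {"claw": 0.1, "slide": [0, 0, 4], "roll": 0}
    - {"claw": 0.1, "slide": [0, 0, 0], "roll": 0}

```text
clock: 15.58
tcp_pos: [0.5237, -0.3836, 0.0154]
ee_rot: [-0.0, 0.782, 0.623, -0.0]
contact_force: [0.0, -0.4, -0.9]
gripper_width: 0.0217
grasp_force: 30.0
```

Request:
drive_tool:
  commands:
    - {"claw": 0.3, "slide": [0, 0, 0], "roll": 0}
    - {"claw": 0.3, "slide": [0, 0, 0], "roll": 0}
    - {"claw": 0.3, "slide": [0, 0, 0], "roll": 0}
    - {"claw": 0.3, "slide": [0, 0, -20], "roll": 0}
    - {"claw": 0.3, "slide": [0, 0, -35], "roll": 0}
    - {"claw": 0.3, "slide": [0, 0, -35], "roll": 0}
    - {"claw": 0.5, "slide": [0, 0, -35], "roll": 0}
    - {"claw": 0.5, "slide": [0, 0, -30], "roll": 0}
    - {"claw": 0.5, "slide": [0, 0, 0], "roll": 0}

```text
clock: 16.33
tcp_pos: [0.5254, -0.3851, 0.1786]
ee_rot: [0.005, 0.782, 0.623, 0.001]
contact_force: [0.2, -0.1, 1.2]
gripper_width: 0.0446
grasp_force: 0.0
```

Request:
drive_tool:
  commands:
    - {"claw": 0.5, "slide": [36.6, -6.5, 0], "roll": 0}
    - {"claw": 0.5, "slide": [36.6, -6.5, 0], "roll": 0}
    - {"claw": 0.5, "slide": [36.6, -6.5, 0], "roll": 0}
    - {"claw": 0.5, "slide": [36.6, -6.5, 0], "roll": 0}
    - {"claw": 0.5, "slide": [36.6, -6.5, 0], "roll": 0}
    - {"claw": 0.5, "slide": [36.6, -6.5, 0], "roll": 0}
    - {"claw": 0.5, "slide": [36.6, -6.5, 0], "roll": 0}
    - {"claw": 0.5, "slide": [36.6, -6.5, 0], "roll": 0}
    - {"claw": 0.5, "slide": [36.6, -6.5, 0], "roll": 0}
    - {"claw": 0.5, "slide": [36.6, -6.5, 0], "roll": 0}

```text
clock: 17.17
tcp_pos: [0.542, -0.0106, 0.171]
ee_rot: [0.0, 0.782, 0.623, 0.0]
contact_force: [-0.2, 0.6, -0.2]
gripper_width: 0.047
grasp_force: 0.0
```

Request:
drive_tool:
  commands:
    - {"claw": 0.5, "slide": [36.6, -6.5, 0], "roll": 0}
    - {"claw": 0.5, "slide": [36.6, -6.5, 0], "roll": 0}
    - {"claw": 0.5, "slide": [36.6, -6.5, 0], "roll": 0}
    - {"claw": 0.5, "slide": [36.6, -6.5, 0], "roll": 0}
    - {"claw": 0.5, "slide": [36.6, -6.5, 0], "roll": 0}
    - {"claw": 0.5, "slide": [36.6, -6.5, 0], "roll": 0}
    - {"claw": 0.5, "slide": [36.6, -6.5, 0], "roll": 0}
    - {"claw": 0.5, "slide": [0, 0, 0], "roll": -0.96}
    - {"claw": 0.5, "slide": [0, 0, 0], "roll": -0.96}
    - {"claw": 0.5, "slide": [0, 0, 0], "roll": -0.96}

```text
clock: 18.0
tcp_pos: [0.555, 0.2483, 0.1705]
ee_rot: [0.0, 0.696, 0.718, 0.0]
contact_force: [0.2, -0.2, -0.7]
gripper_width: 0.0469
grasp_force: 0.0
```

Request:
drive_tool:
  commands:
    - {"claw": 0.5, "slide": [0, 0, 0], "roll": -0.96}
    - {"claw": 0.5, "slide": [0, 0, 0], "roll": -0.96}
    - {"claw": 0.5, "slide": [0, 0, 0], "roll": -0.96}
    - {"claw": 0.5, "slide": [0, 0, 0], "roll": -0.96}
    - {"claw": 0.5, "slide": [0, 0, 0], "roll": -0.96}
    - {"claw": 0.5, "slide": [0, 0, 0], "roll": 0}

```text
clock: 18.5
tcp_pos: [0.5553, 0.2475, 0.1708]
ee_rot: [0.0, 0.532, 0.847, 0.0]
contact_force: [0.3, -0.1, -0.7]
gripper_width: 0.0465
grasp_force: 0.0
```

Request:
drive_tool:
  commands:
    - {"claw": 0.5, "slide": [-1, 0, 35], "roll": 0}
    - {"claw": 0.5, "slide": [0, 0, 35], "roll": 0}
    - {"claw": 0.5, "slide": [0, 0, 30], "roll": 0}
    - {"claw": 0.5, "slide": [0, 0, 25], "roll": 0}
    - {"claw": 0.5, "slide": [0, 0, 15], "roll": 0}
    - {"claw": 0.5, "slide": [0, 0, 6], "roll": 0}
    - {"claw": 0.5, "slide": [0, 0, 0], "roll": 0}

```text
clock: 19.08
tcp_pos: [0.5552, 0.2464, 0.0235]
ee_rot: [-0.001, 0.535, 0.845, -0.001]
contact_force: [-0.7, 0.1, 0.1]
gripper_width: 0.0472
grasp_force: 0.0
```

Request:
drive_tool:
  commands:
    - {"claw": 0.1, "slide": [0, 0, 0], "roll": 0}
    - {"claw": 0.1, "slide": [0, 0, 0], "roll": 0}
    - {"claw": 0.1, "slide": [0, 0, 0], "roll": 0}
    - {"claw": 0.1, "slide": [0, 0, 0], "roll": 0}
    - {"claw": 0.1, "slide": [0, 0, 0], "roll": 0}
    - {"claw": 0.1, "slide": [0, 0, 0], "roll": 0}

```text
clock: 19.58
tcp_pos: [0.556, 0.2467, 0.0253]
ee_rot: [0.0, 0.534, 0.846, 0.0]
contact_force: [-1.5, -0.1, 6.0]
gripper_width: 0.022
grasp_force: 30.0
```

Request:
drive_tool:
  commands:
    - {"claw": 0.1, "slide": [0, 0, -20], "roll": 0}
    - {"claw": 0.1, "slide": [0, 0, -30], "roll": 0}
    - {"claw": 0.1, "slide": [0, 0, -25], "roll": 0.96}
    - {"claw": 0.1, "slide": [0, 0, -25], "roll": 0.96}
    - {"claw": 0.1, "slide": [0, 0, -25], "roll": 0.96}
    - {"claw": 0.1, "slide": [0, 0, -25], "roll": 0.96}
    - {"claw": 0.1, "slide": [0, 0, 0], "roll": 0.96}
    - {"claw": 0.1, "slide": [0, 0, 0], "roll": 0.96}
    - {"claw": 0.1, "slide": [0, 0, 0], "roll": 0.96}
    - {"claw": 0.1, "slide": [0, 0, 0], "roll": 0.96}

```text
clock: 20.42
tcp_pos: [0.5555, 0.2465, 0.1745]
ee_rot: [-0.0, 0.784, 0.621, -0.0]
contact_force: [0.3, -0.1, -1.5]
gripper_width: 0.0216
grasp_force: 30.0
```

Request:
drive_tool:
  commands:
    - {"claw": 0.1, "slide": [-36.6, 0.5, 0], "roll": 0}
    - {"claw": 0.1, "slide": [-36.6, 0.5, 0], "roll": 0}
    - {"claw": 0.1, "slide": [-36.6, 0.5, 0], "roll": 0}
    - {"claw": 0.1, "slide": [-36.6, 0.5, 0], "roll": 0}
    - {"claw": 0.1, "slide": [-36.6, 0.5, 0], "roll": 0}
    - {"claw": 0.1, "slide": [-36.6, 0.5, 0], "roll": 0}
    - {"claw": 0.1, "slide": [-36.6, 0.5, 0], "roll": 0}
    - {"claw": 0.1, "slide": [-36.6, 0.5, 0], "roll": 0}
    - {"claw": 0.1, "slide": [-36.6, 0.5, 0], "roll": 0}
    - {"claw": 0.1, "slide": [-36.6, 0.5, 0], "roll": 0}

```text
clock: 21.25
tcp_pos: [0.4778, -0.1129, 0.1746]
ee_rot: [0.0, 0.782, 0.623, 0.0]
contact_force: [0.4, -1.1, -1.2]
gripper_width: 0.0218
grasp_force: 30.0
```

Request:
drive_tool:
  commands:
    - {"claw": 0.1, "slide": [-36.6, 0.5, 0], "roll": 0}
    - {"claw": 0.1, "slide": [-36.6, 0.5, 0], "roll": 0}
    - {"claw": 0.1, "slide": [-36.6, 0.5, 0], "roll": 0}
    - {"claw": 0.1, "slide": [-36.6, 0.5, 0], "roll": 0}
    - {"claw": 0.1, "slide": [-36.6, 0.5, 0], "roll": 0}
    - {"claw": 0.1, "slide": [-36.6, 0.5, 0], "roll": 0}
    - {"claw": 0.1, "slide": [-36.6, 0.5, 0], "roll": 0}
    - {"claw": 0.1, "slide": [0, 0, 0], "roll": 0}
    - {"claw": 0.1, "slide": [0, 0, 0], "roll": 0}

```text
clock: 22.0
tcp_pos: [0.4239, -0.3629, 0.174]
ee_rot: [-0.0, 0.783, 0.622, -0.0]
contact_force: [0.4, 0.3, -1.8]
gripper_width: 0.0218
grasp_force: 30.0
```

Good; lower, release, then return for nest0's bar.

Request:
drive_tool:
  commands:
    - {"claw": 0.1, "slide": [0, 2, 35], "roll": 0}
    - {"claw": 0.1, "slide": [0, 0, 35], "roll": 0}
    - {"claw": 0.1, "slide": [0, 0, 30], "roll": 0}
    - {"claw": 0.1, "slide": [0, 0, 25], "roll": 0}
    - {"claw": 0.1, "slide": [0, 0, 20], "roll": 0}
    - {"claw": 0.1, "slide": [0, 0, 10], "roll": 0}
    - {"claw": 0.1, "slide": [0, 0, 5], "roll": 0}
    - {"claw": 0.1, "slide": [0, 0, 0], "roll": 0}

```text
clock: 22.67
tcp_pos: [0.4267, -0.3616, 0.0143]
ee_rot: [-0.0, 0.782, 0.623, -0.0]
contact_force: [0.4, 0.4, -1.1]
gripper_width: 0.0217
grasp_force: 30.0
```

Request:
drive_tool:
  commands:
    - {"claw": 0.3, "slide": [0, 0, 0], "roll": 0}
    - {"claw": 0.3, "slide": [0, 0, 0], "roll": 0}
    - {"claw": 0.3, "slide": [0, 0, 0], "roll": 0}
    - {"claw": 0.3, "slide": [0, 0, -20], "roll": 0}
    - {"claw": 0.3, "slide": [0, 0, -35], "roll": 0}
    - {"claw": 0.3, "slide": [0, 0, -35], "roll": 0}
    - {"claw": 0.5, "slide": [0, 0, -35], "roll": 0}
    - {"claw": 0.5, "slide": [0, 0, -30], "roll": 0}
    - {"claw": 0.5, "slide": [0, 0, 0], "roll": 0}
    - {"claw": 0.5, "slide": [0, 0, 0], "roll": 0}

```text
clock: 23.5
tcp_pos: [0.4271, -0.3627, 0.1716]
ee_rot: [0.002, 0.782, 0.623, 0.0]
contact_force: [-0.1, 0.4, -0.9]
gripper_width: 0.0465
grasp_force: 0.0
```

Request:
drive_tool:
  commands:
    - {"claw": 0.5, "slide": [36.5, 1.8, 0], "roll": 0}
    - {"claw": 0.5, "slide": [36.5, 1.8, 0], "roll": 0}
    - {"claw": 0.5, "slide": [36.5, 1.8, 0], "roll": 0}
    - {"claw": 0.5, "slide": [36.5, 1.8, 0], "roll": 0}
    - {"claw": 0.5, "slide": [36.5, 1.8, 0], "roll": 0}
    - {"claw": 0.5, "slide": [36.5, 1.8, 0], "roll": 0}
    - {"claw": 0.5, "slide": [36.5, 1.8, 0], "roll": 0}
    - {"claw": 0.5, "slide": [36.5, 1.8, 0], "roll": 0}
    - {"claw": 0.5, "slide": [36.5, 1.8, 0], "roll": 0}
    - {"claw": 0.5, "slide": [36.5, 1.8, 0], "roll": 0}

```text
clock: 24.33
tcp_pos: [0.5255, -0.0086, 0.1684]
ee_rot: [-0.001, 0.782, 0.623, -0.001]
contact_force: [0.4, 0.8, 0.8]
gripper_width: 0.0469
grasp_force: 0.0
```

Request:
drive_tool:
  commands:
    - {"claw": 0.5, "slide": [36.5, 1.8, 0], "roll": 0}
    - {"claw": 0.5, "slide": [36.5, 1.8, 0], "roll": 0}
    - {"claw": 0.5, "slide": [36.5, 1.8, 0], "roll": 0}
    - {"claw": 0.5, "slide": [36.5, 1.8, 0], "roll": 0}
    - {"claw": 0.5, "slide": [36.5, 1.8, 0], "roll": 0}
    - {"claw": 0.5, "slide": [36.5, 1.8, 0], "roll": 0}
    - {"claw": 0.5, "slide": [36.5, 1.8, 0], "roll": 0}
    - {"claw": 0.5, "slide": [36.5, 1.8, 0], "roll": 0}
    - {"claw": 0.5, "slide": [0, 0, 0], "roll": -0.96}
    - {"claw": 0.5, "slide": [0, 0, 0], "roll": -0.96}

```text
clock: 25.17
tcp_pos: [0.6046, 0.2727, 0.1671]
ee_rot: [-0.001, 0.725, 0.688, -0.001]
contact_force: [-0.0, -0.1, -0.6]
gripper_width: 0.0471
grasp_force: 0.0
```

Request:
drive_tool:
  commands:
    - {"claw": 0.5, "slide": [0, 0, 0], "roll": -0.96}
    - {"claw": 0.5, "slide": [0, 0, 0], "roll": -0.96}
    - {"claw": 0.5, "slide": [0, 0, 0], "roll": -0.96}
    - {"claw": 0.5, "slide": [0, 0, 0], "roll": -0.96}
    - {"claw": 0.5, "slide": [0, 0, 0], "roll": -0.96}
    - {"claw": 0.5, "slide": [0, 0, 0], "roll": -0.96}
    - {"claw": 0.5, "slide": [0, 0, 0], "roll": 0}

```text
clock: 25.75
tcp_pos: [0.6048, 0.2707, 0.168]
ee_rot: [-0.001, 0.532, 0.847, -0.001]
contact_force: [0.4, -0.5, 0.4]
gripper_width: 0.0465
grasp_force: 0.0
```

Request:
drive_tool:
  commands:
    - {"claw": 0.5, "slide": [-0.5, 0, 35], "roll": 0}
    - {"claw": 0.5, "slide": [0, 0, 35], "roll": 0}
    - {"claw": 0.5, "slide": [0, 0, 30], "roll": 0}
    - {"claw": 0.5, "slide": [0, 0, 23], "roll": 0}
    - {"claw": 0.5, "slide": [0, 0, 15], "roll": 0}
    - {"claw": 0.5, "slide": [0, 0, 5], "roll": 0}
    - {"claw": 0.5, "slide": [0, 0, 0], "roll": 0}

```text
clock: 26.33
tcp_pos: [0.6046, 0.2701, 0.0247]
ee_rot: [-0.001, 0.535, 0.845, -0.001]
contact_force: [-0.6, 0.1, 0.1]
gripper_width: 0.047
grasp_force: 0.0
```

Request:
drive_tool:
  commands:
    - {"claw": 0.1, "slide": [0, 0, 0], "roll": 0}
    - {"claw": 0.1, "slide": [0, 0, 0], "roll": 0}
    - {"claw": 0.1, "slide": [0, 0, 0], "roll": 0}
    - {"claw": 0.1, "slide": [0, 0, 0], "roll": 0}
    - {"claw": 0.1, "slide": [0, 0, 0], "roll": 0}
    - {"claw": 0.1, "slide": [0, 0, 0], "roll": 0}

```text
clock: 26.83
tcp_pos: [0.6052, 0.2703, 0.0274]
ee_rot: [-0.0, 0.534, 0.846, -0.0]
contact_force: [-6.3, -1.5, 5.6]
gripper_width: 0.0216
grasp_force: 30.0
```

Request:
drive_tool:
  commands:
    - {"claw": 0.1, "slide": [0, 0, -20], "roll": 0}
    - {"claw": 0.1, "slide": [0, 0, -30], "roll": 0}
    - {"claw": 0.1, "slide": [0, 0, -25], "roll": 0.96}
    - {"claw": 0.1, "slide": [0, 0, -25], "roll": 0.96}
    - {"claw": 0.1, "slide": [0, 0, -25], "roll": 0.96}
    - {"claw": 0.1, "slide": [0, 0, -25], "roll": 0.96}
    - {"claw": 0.1, "slide": [0, 0, 0], "roll": 0.96}
    - {"claw": 0.1, "slide": [0, 0, 0], "roll": 0.96}
    - {"claw": 0.1, "slide": [0, 0, 0], "roll": 0.96}
    - {"claw": 0.1, "slide": [0, 0, 0], "roll": 0.96}

```text
clock: 27.67
tcp_pos: [0.6054, 0.2704, 0.1769]
ee_rot: [0.0, 0.784, 0.621, 0.0]
contact_force: [0.2, -0.3, -1.7]
gripper_width: 0.0221
grasp_force: 30.0
```

Request:
drive_tool:
  commands:
    - {"claw": 0.1, "slide": [-36.4, 0.9, 0], "roll": 0}
    - {"claw": 0.1, "slide": [-36.4, 0.9, 0], "roll": 0}
    - {"claw": 0.1, "slide": [-36.4, 0.9, 0], "roll": 0}
    - {"claw": 0.1, "slide": [-36.4, 0.9, 0], "roll": 0}
    - {"claw": 0.1, "slide": [-36.4, 0.9, 0], "roll": 0}
    - {"claw": 0.1, "slide": [-36.4, 0.9, 0], "roll": 0}
    - {"claw": 0.1, "slide": [-36.4, 0.9, 0], "roll": 0}
    - {"claw": 0.1, "slide": [-36.4, 0.9, 0], "roll": 0}
    - {"claw": 0.1, "slide": [-36.4, 0.9, 0], "roll": 0}
    - {"claw": 0.1, "slide": [-36.4, 0.9, 0], "roll": 0}

```text
clock: 28.5
tcp_pos: [0.5321, -0.0879, 0.1769]
ee_rot: [0.0, 0.782, 0.623, 0.0]
contact_force: [0.7, 0.1, -0.8]
gripper_width: 0.0216
grasp_force: 30.0
```

Request:
drive_tool:
  commands:
    - {"claw": 0.1, "slide": [-36.4, 0.9, 0], "roll": 0}
    - {"claw": 0.1, "slide": [-36.4, 0.9, 0], "roll": 0}
    - {"claw": 0.1, "slide": [-36.4, 0.9, 0], "roll": 0}
    - {"claw": 0.1, "slide": [-36.4, 0.9, 0], "roll": 0}
    - {"claw": 0.1, "slide": [-36.4, 0.9, 0], "roll": 0}
    - {"claw": 0.1, "slide": [-36.4, 0.9, 0], "roll": 0}
    - {"claw": 0.1, "slide": [-36.4, 0.9, 0], "roll": 0}
    - {"claw": 0.1, "slide": [-36.4, 0.9, 0], "roll": 0}
    - {"claw": 0.1, "slide": [0, 0, 0], "roll": 0}
    - {"claw": 0.1, "slide": [0, 0, 0], "roll": 0}

```text
clock: 29.33
tcp_pos: [0.4738, -0.3731, 0.1763]
ee_rot: [-0.0, 0.783, 0.622, 0.0]
contact_force: [0.5, 0.6, -1.0]
gripper_width: 0.0218
grasp_force: 30.0
```

```bash
python3 - <<'E'
from h import *
b=shot('side'); a=shot('top')
cv2.imwrite('pics/tr.png',np.vstack([cv2.resize(b[110:190,280:400],None,fx=5,fy=5,interpolation=3)])[:,:,::-1])
for n in('top','side'):
    for o,z in(('raw1',.016),('drilled1',.022)):
        for r in axes(n,o,z): print(n,o,*r)
E
```

```text
top raw1 0.74 [497. -79.] [131.  28.] 1.9 [498.9 -79.6] 220
top raw1 0.47 [453.  11.] [ 22. 128.] 174.5 [451.8  10.7] 186
top drilled1 0.67 [ 532. -352.] [76. 28.] 75.1 [ 533.7 -350.7] 122
top drilled1 0.48 [ 508. -355.] [30. 25.] 70.7 [ 508.1 -355.2] 46
side raw1 0.83 [452.  17.] [ 47. 129.] 176.1 [450.4  17.1] 332
side raw1 0.77 [496. -77.] [128.  39.] 5.1 [498.2 -73.7] 239
side drilled1 0.39 [ 521. -393.] [102.  25.] 77.9 [ 521.7 -392.5] 90
side drilled1 0.24 [533. 451.] [39. 89.] 112.5 [531.2 447.9] 282
```

View pics/tr.png

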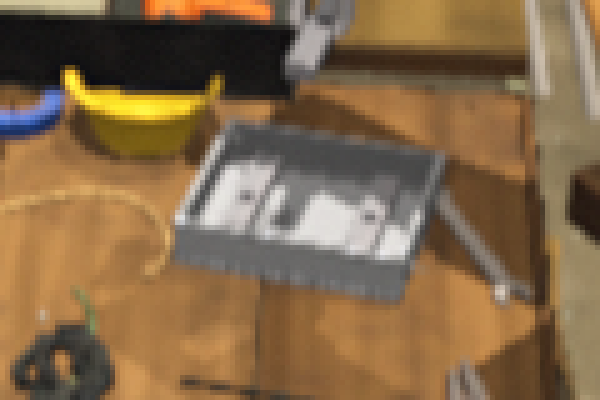

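Request:
drive_tool:
  commands:
    - {"claw": 0.1, "slide": [0, 1, 35], "roll": 0}
    - {"claw": 0.1, "slide": [0, 0, 35], "roll": 0}
    - {"claw": 0.1, "slide": [0, 0, 30], "roll": 0}
    - {"claw": 0.1, "slide": [0, 0, 25], "roll": 0}
    - {"claw": 0.1, "slide": [0, 0, 20], "roll": 0}
    - {"claw": 0.1, "slide": [0, 0, 10], "roll": 0}
    - {"claw": 0.1, "slide": [0, 0, 5], "roll": 0}
    - {"claw": 0.1, "slide": [0, 0, 0], "roll": 0}

```text
clock: 30.3
tcp_pos: [0.4756, -0.3716, 0.0162]
ee_rot: [-0.0, 0.782, 0.623, -0.0]
contact_force: [-1.3, -0.0, -0.9]
gripper_width: 0.0221
grasp_force: 30.0
```

Request:
drive_tool:
  commands:
    - {"claw": 0.3, "slide": [0, 0, 0], "roll": 0}
    - {"claw": 0.3, "slide": [0, 0, 0], "roll": 0}
    - {"claw": 0.3, "slide": [0, 0, 0], "roll": 0}
    - {"claw": 0.3, "slide": [0, 0, -20], "roll": 0}
    - {"claw": 0.3, "slide": [0, 0, -35], "roll": 0}
    - {"claw": 0.3, "slide": [0, 0, -35], "roll": 0}
    - {"claw": 0.5, "slide": [0, 0, -35], "roll": 0}
    - {"claw": 0.5, "slide": [0, 0, -30], "roll": 0}
    - {"claw": 0.5, "slide": [0, 0, 0], "roll": 0}
    - {"claw": 0.5, "slide": [0, 0, 0], "roll": 0}

```text
clock: 31.13
tcp_pos: [0.4761, -0.3725, 0.1738]
ee_rot: [0.002, 0.782, 0.623, 0.0]
contact_force: [0.2, 0.2, -0.3]
gripper_width: 0.0463
grasp_force: 0.0
```

Request:
drive_tool:
  commands:
    - {"claw": 0.5, "slide": [36.8, -10.6, 0], "roll": 0}
    - {"claw": 0.5, "slide": [36.8, -10.6, 0], "roll": 0}
    - {"claw": 0.5, "slide": [36.8, -10.6, 0], "roll": 0}
    - {"claw": 0.5, "slide": [36.8, -10.6, 0], "roll": 0}
    - {"claw": 0.5, "slide": [36.8, -10.6, 0], "roll": 0}
    - {"claw": 0.5, "slide": [36.8, -10.6, 0], "roll": 0}
    - {"claw": 0.5, "slide": [36.8, -10.6, 0], "roll": 0}
    - {"claw": 0.5, "slide": [36.8, -10.6, 0], "roll": 0}
    - {"claw": 0.5, "slide": [36.8, -10.6, 0], "roll": 0}
    - {"claw": 0.5, "slide": [36.8, -10.6, 0], "roll": 0}

```text
clock: 31.97
tcp_pos: [0.4536, 0.0121, 0.1706]
ee_rot: [-0.0, 0.782, 0.623, -0.0]
contact_force: [0.8, -0.3, 0.6]
gripper_width: 0.0469
grasp_force: 0.0
```

Request:
drive_tool:
  commands:
    - {"claw": 0.5, "slide": [0, 0, 0], "roll": -0.98}
    - {"claw": 0.5, "slide": [0, 0, 0], "roll": -0.98}
    - {"claw": 0.5, "slide": [0, 0, 0], "roll": -0.98}
    - {"claw": 0.5, "slide": [0, 0, 0], "roll": -0.98}
    - {"claw": 0.5, "slide": [0, 0, 0], "roll": -0.98}
    - {"claw": 0.5, "slide": [0, 0, 0], "roll": -0.98}
    - {"claw": 0.5, "slide": [0, 0, 0], "roll": -0.98}
    - {"claw": 0.5, "slide": [0, 0, 0], "roll": -0.98}
    - {"claw": 0.5, "slide": [0, 0, 0], "roll": -0.98}
    - {"claw": 0.5, "slide": [0, 0, 0], "roll": -0.98}

```text
clock: 32.8
tcp_pos: [0.454, 0.0104, 0.1704]
ee_rot: [-0.001, 0.452, 0.892, -0.0]
contact_force: [-0.4, 0.0, -0.1]
gripper_width: 0.0468
grasp_force: 0.0
```

Request:
drive_tool:
  commands:
    - {"claw": 0.5, "slide": [0, 0, 0], "roll": -0.98}
    - {"claw": 0.5, "slide": [0, 0, 0], "roll": -0.98}
    - {"claw": 0.5, "slide": [0, 0, 0], "roll": -0.98}
    - {"claw": 0.5, "slide": [0, 0, 0], "roll": -0.98}
    - {"claw": 0.5, "slide": [0, 0, 0], "roll": -0.98}
    - {"claw": 0.5, "slide": [0, 0, 0], "roll": -0.98}
    - {"claw": 0.5, "slide": [0, 0, 0], "roll": -0.98}
    - {"claw": 0.5, "slide": [0, 0, 0], "roll": -0.98}
    - {"claw": 0.5, "slide": [0, 0, 0], "roll": -0.98}
    - {"claw": 0.5, "slide": [0, 0, 0], "roll": -0.98}

```text
clock: 33.63
tcp_pos: [0.4541, 0.0104, 0.1704]
ee_rot: [-0.001, 0.041, 0.999, 0.0]
contact_force: [0.4, 0.4, -0.2]
gripper_width: 0.0469
grasp_force: 0.0
```

```bash
python3 - <<'E'
from h import *
b=shot('side')
cv2.imwrite('pics/rw.png',cv2.resize(b[130:260,260:420],None,fx=4,fy=4,interpolation=3)[:,:,::-1])
for r in axes('side','raw1',.016): print(*r)
print([(np.round(at_z('side',d['at'],.008)[:2]*1000,1),round(d['conf'],2)) for d in bot.tip_of('side','raw1')])
E
```

```text
0.87 [453.  19.] [ 43. 129.] 173.9 [452.3  17.9] 308
0.81 [495. -74.] [122.  33.] 5.1 [490.8 -73.5] 196
0.34 [515. 315.] [356. 338.] 24.6 [558.5 282.8] 5849
0.3 [ 530. -396.] [225.  90.] 83.2 [ 495.8 -384.8] 705
[(array([458.9,   1.3]), 0.74), (array([492.1, -77.2]), 0.74)]
```

View pics/rw.png

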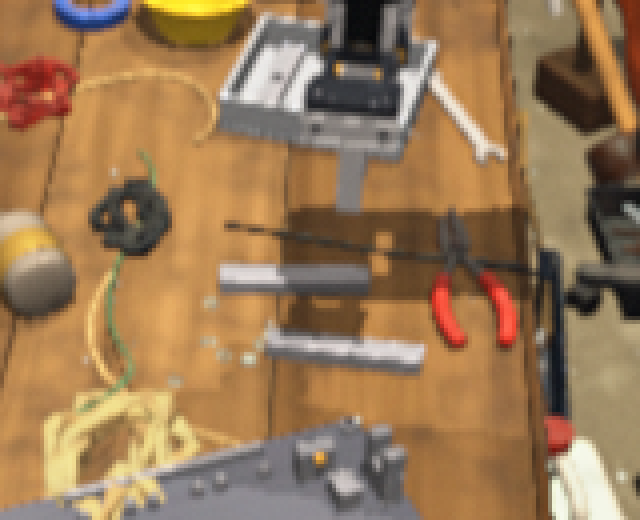

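Request:
drive_tool:
  commands:
    - {"claw": 0.5, "slide": [0, 0, 35], "roll": 0}
    - {"claw": 0.5, "slide": [0, 0, 35], "roll": 0}
    - {"claw": 0.5, "slide": [0, 0, 35], "roll": 0}
    - {"claw": 0.5, "slide": [0, 0, 30], "roll": 0}
    - {"claw": 0.5, "slide": [0, 0, 20], "roll": 0}
    - {"claw": 0.5, "slide": [0, 0, 8], "roll": 0}
    - {"claw": 0.5, "slide": [0, 0, 0], "roll": 0}

```text
clock: 34.37
tcp_pos: [0.4535, 0.0104, 0.0069]
ee_rot: [-0.002, 0.044, 0.999, 0.0]
contact_force: [0.1, -0.7, -0.5]
gripper_width: 0.0469
grasp_force: 0.0
```

Request:
drive_tool:
  commands:
    - {"claw": 0.1, "slide": [0, 0, 0], "roll": 0}
    - {"claw": 0.1, "slide": [0, 0, 0], "roll": 0}
    - {"claw": 0.1, "slide": [0, 0, 0], "roll": 0}
    - {"claw": 0.1, "slide": [0, 0, 0], "roll": 0}
    - {"claw": 0.1, "slide": [0, 0, 0], "roll": 0}
    - {"claw": 0.1, "slide": [0, 0, 0], "roll": 0}

```text
clock: 34.87
tcp_pos: [0.4552, 0.0104, 0.0094]
ee_rot: [0.001, 0.043, 0.999, 0.0]
contact_force: [-1.0, 0.4, 7.6]
gripper_width: 0.0214
grasp_force: 30.0
```

Request:
drive_tool:
  commands:
    - {"claw": 0.1, "slide": [0, 0, -30], "roll": 0}
    - {"claw": 0.1, "slide": [0, 0, -40], "roll": 0}
    - {"claw": 0.1, "slide": [0, 0, -40], "roll": 0.99}
    - {"claw": 0.1, "slide": [0, 0, 0], "roll": 0.99}
    - {"claw": 0.1, "slide": [0, 0, 0], "roll": 0.99}
    - {"claw": 0.1, "slide": [0, 0, 0], "roll": 0.99}
    - {"claw": 0.1, "slide": [0, 0, 0], "roll": 0.99}
    - {"claw": 0.1, "slide": [0, 0, 0], "roll": 0.99}
    - {"claw": 0.1, "slide": [0, 0, 0], "roll": 0.99}
    - {"claw": 0.1, "slide": [0, 0, 0], "roll": 0.99}

```text
clock: 35.7
tcp_pos: [0.4545, 0.0104, 0.1187]
ee_rot: [0.0, 0.381, 0.925, 0.0]
contact_force: [0.1, 0.8, -1.0]
gripper_width: 0.0213
grasp_force: 30.0
```

Request:
drive_tool:
  commands:
    - {"claw": 0.1, "slide": [0, 0, 0], "roll": 0.99}
    - {"claw": 0.1, "slide": [0, 0, 0], "roll": 0.99}
    - {"claw": 0.1, "slide": [0, 0, 0], "roll": 0.99}
    - {"claw": 0.1, "slide": [0, 0, 0], "roll": 0.99}
    - {"claw": 0.1, "slide": [0, 0, 0], "roll": 0}

```text
clock: 36.12
tcp_pos: [0.4545, 0.0104, 0.1186]
ee_rot: [0.0, 0.534, 0.845, 0.0]
contact_force: [0.2, 0.6, -1.3]
gripper_width: 0.0216
grasp_force: 30.0
```

Request:
drive_tool:
  commands:
    - {"claw": 0.1, "slide": [20.9, 17.3, 0], "roll": 0}
    - {"claw": 0.1, "slide": [20.9, 17.3, 0], "roll": 0}
    - {"claw": 0.1, "slide": [20.9, 17.3, 0], "roll": 0}
    - {"claw": 0.1, "slide": [20.9, 17.3, 0], "roll": 0}
    - {"claw": 0.1, "slide": [20.9, 17.3, 0], "roll": 0}
    - {"claw": 0.1, "slide": [20.9, 17.3, 0], "roll": 0}
    - {"claw": 0.1, "slide": [20.9, 17.3, 0], "roll": 0}
    - {"claw": 0.1, "slide": [20.9, 17.3, 0], "roll": 0}
    - {"claw": 0.1, "slide": [0, 0, 0], "roll": 0}

```text
clock: 36.87
tcp_pos: [0.5073, 0.2246, 0.1184]
ee_rot: [-0.0, 0.53, 0.848, 0.0]
contact_force: [0.9, 0.6, -1.1]
gripper_width: 0.0216
grasp_force: 30.0
```

Request:
drive_tool:
  commands:
    - {"claw": 0.1, "slide": [0, 0, 25], "roll": 0}
    - {"claw": 0.1, "slide": [0, 0, 20], "roll": 0}
    - {"claw": 0.1, "slide": [0, 0, 11], "roll": 0}
    - {"claw": 0.1, "slide": [0, 0, 0], "roll": 0}
    - {"claw": 0.1, "slide": [0, 0, 0], "roll": 0}

```text
clock: 37.28
tcp_pos: [0.507, 0.2208, 0.0627]
ee_rot: [-0.0, 0.532, 0.847, -0.0]
contact_force: [-0.1, 0.3, -1.2]
gripper_width: 0.0219
grasp_force: 30.0
```

```bash
python3 - <<'E'
from h import *
b=shot('side')
s=bot.read_state(); print(s['tcp_pos'],s['ee_rot'])
cv2.imwrite('pics/side_raw_n2.png',b[:,:,::-1])
z=s['tcp_pos'][2]+.003+.008; print('top z',z)
for r in axes('side','raw1',z): print(*r)
c=cv2.resize(b[215:300,270:370],None,fx=7,fy=7,interpolation=cv2.INTER_CUBIC)
# expected end-top-corners of a bar centred on TCP
cv2.imwrite('pics/n2.png',c[:,:,::-1])
psi=2*np.arctan2(s['ee_rot'][2],s['ee_rot'][1]); X=np.array([np.cos(psi),np.sin(psi)]);Y=np.array([np.sin(psi),-np.cos(psi)])
for a in(65,-65):
  for w in(11,-11):
    P=s['tcp_pos'][:2]+(a*X+w*Y)/1000
    print(a,w,'top',(proj('side',[[*P,z]])[0]-[270,215]+.5)*7,'bot',(proj('side',[[*P,z-.016]])[0]-[270,215]+.5)*7)
E
```

```text
[0.50742803 0.22100022 0.06345382] [3.14024279e-04 5.32186398e-01 8.46627050e-01 4.21153738e-04]
top z 0.07445381877018287
0.76 [500. 248.] [ 28. 115.] 113.4 [497.3 252.5] 240
0.62 [577.  15.] [58. 47.] 5.1 [579.1  17.5] 153
65 11 top [435.47382037 334.32725191] bot [433.95086459 362.23359797]
65 -11 top [485.83100527 320.15058229] bot [483.94778698 348.02491129]
-65 11 top [314.757826   128.20526678] bot [314.16143283 155.73595039]
-65 -11 top [362.42833589 115.88423541] bot [361.50886397 143.37396454]
```

View pics/n2.png

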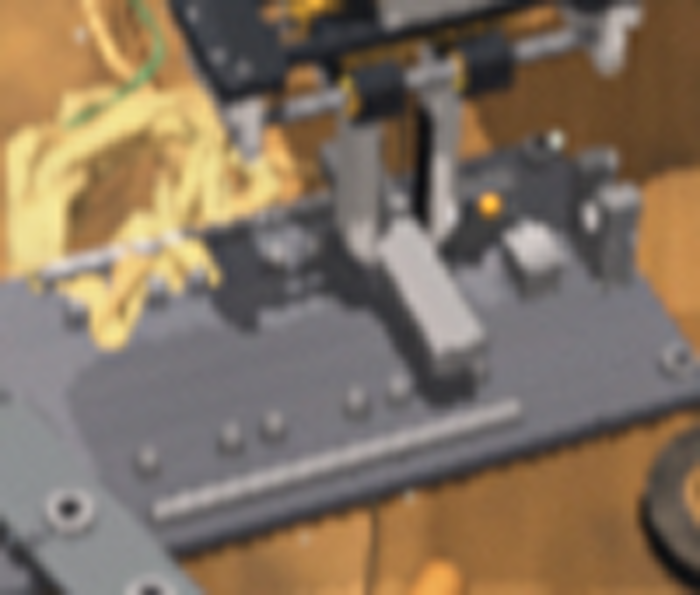

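```bash
cat >> h.py <<'E'
def along(ztop,rowmin,name='raw1',cam_='side',reps=3):
    "offset of held bar along tool x relative to the TCP (mm), from mask overlap below rowmin"
    out=[]
    for _ in range(reps):
        bot.read_camera(cam_); s=bot.read_state()
        psi=2*np.arctan2(s['ee_rot'][2],s['ee_rot'][1]); X=np.array([np.cos(psi),np.sin(psi)]);Y=np.array([np.sin(psi),-np.cos(psi)])
        def pm(a,w):
            P=[[*(s['tcp_pos'][:2]+((a+i)*X+(w+j)*Y)/1000),ztop-k] for i in(65,-65) for j in(11,-11) for k in(0,.016)]
            q=proj(cam_,P); m=np.zeros((3200,5120),np.uint8); cv2.fillConvexPoly(m,cv2.convexHull(((q+.5)*8).astype(np.float32)).astype(np.int32),1)
            return cv2.resize(m.astype(np.float32),(640,400),interpolation=cv2.INTER_AREA)
        c=proj(cam_,[[*s['tcp_pos'][:2],ztop]])[0]
        ms=[d['pixels'] for d in bot.trace(cam_,name)]
        ms=[m for m in ms if m.sum()>60 and np.hypot(*(np.array(np.nonzero(m)).mean(1)[::-1]-c))<30]
        if not ms: continue
        m=ms[0].astype(np.float32)
        best=min((np.abs(pm(a,w)-m)[rowmin:].sum(),a,w) for a in np.arange(-8,9,1.) for w in(-2,0,2)); out.append(tuple(map(float,best)))
    return out
E
python3 - <<'E'
from h import *
z=bot.read_state()['tcp_pos'][2]+.0066
print(along(z,250))
b=cv2.imread('pics/side_raw_n2.png')
# profile of brightness along bar axis through its middle at near end
s=bot.read_state(); psi=2*np.arctan2(s['ee_rot'][2],s['ee_rot'][1]); X=np.array([np.cos(psi),np.sin(psi)])
g=cv2.cvtColor(b,6).astype(np.float32)
for a in range(48,84,2):
    q=proj('side',[[*(s['tcp_pos'][:2]+(a*X+w*np.array([X[1],-X[0]]))/1000),z] for w in(-6,-3,0,3,6)]).astype(np.float32)
    print(a,float(cv2.remap(g,q[:,:1],q[:,1:],cv2.INTER_LINEAR).mean().round(1)),end='; ')
E
```

```text
[(16.59375, 0.0, 0.0), (37.09375, -2.0, 0.0), (33.03125, -2.0, 0.0)]
48 183.0; 50 182.89999389648438; 52 182.8000030517578; 54 183.3000030517578; 56 183.5; 58 183.39999389648438; 60 184.10000610351562; 62 185.5; 64 184.10000610351562; 66 180.39999389648438; 68 169.1999969482422; 70 151.8000030517578; 72 130.1999969482422; 74 111.19999694824219; 76 102.69999694824219; 78 102.0; 80 103.80000305175781; 82 104.4000015258789;
```

```bash
python3 - <<'E'
from h import *
p=bot.camera_params('side'); print(p['cx'],p['cy'])
g=cv2.cvtColor(cv2.imread('pics/side0.png'),6).astype(np.float32)
psi=np.radians(115.6); X=np.array([np.cos(psi),np.sin(psi)]);Y=np.array([X[1],-X[0]])
for nm,c in(('n2',(506.8,222.8)),('n1',(556,246.7)),('n0',(605.2,270.3))):
    for lo,hi,st in((50,84,2),(-84,-50,2)):
        print(nm)
        for a in range(lo,hi,st):
            q=proj('side',[[*((np.array(c)+a*X+w*Y)/1000),.036] for w in(-6,-3,0,3,6)]).astype(np.float32)
            print(a,round(float(cv2.remap(g,q[:,:1],q[:,1:],cv2.INTER_LINEAR).mean())),end='; ')
E
```

```text
316.56804148794595 200.9734290104676
n2
50 199; 52 199; 54 200; 56 200; 58 201; 60 200; 62 195; 64 180; 66 156; 68 128; 70 109; 72 115; 74 138; 76 163; 78 174; 80 165; 82 141; n2
-84 165; -82 167; -80 171; -78 173; -76 172; -74 170; -72 168; -70 166; -68 170; -66 179; -64 188; -62 195; -60 200; -58 201; -56 201; -54 200; -52 198; n1
50 200; 52 199; 54 200; 56 201; 58 201; 60 200; 62 193; 64 176; 66 150; 68 122; 70 107; 72 118; 74 142; 76 166; 78 175; 80 162; 82 137; n1
-84 185; -82 182; -80 180; -78 180; -76 181; -74 184; -72 188; -70 191; -68 193; -66 194; -64 195; -62 196; -60 197; -58 198; -56 198; -54 198; -52 198; n0
50 200; 52 199; 54 199; 56 200; 58 201; 60 199; 62 190; 64 172; 66 145; 68 116; 70 107; 72 118; 74 146; 76 171; 78 177; 80 164; 82 135; n0
-84 108; -82 109; -80 110; -78 110; -76 111; -74 113; -72 118; -70 130; -68 147; -66 167; -64 183; -62 194; -60 198; -58 199; -56 198; -54 198; -52 197;
```

```bash
python3 - <<'E'
from h import *
psi=np.radians(175.1); X=np.array([np.cos(psi),np.sin(psi)]);Y=np.array([X[1],-X[0]])
for n in('side','top'):
    g=cv2.cvtColor(cv2.imread(f'pics/{n}0.png'),6).astype(np.float32)
    for lo,hi in((54,80),(-78,-52)):
        print(n)
        for a in range(lo,hi,2):
            q=proj(n,[[*((np.array((455.2,10.4))+a*X+w*Y)/1000),.016] for w in(-6,-3,0,3,6)]).astype(np.float32)
            print(a,round(float(cv2.remap(g,q[:,:1],q[:,1:],cv2.INTER_LINEAR).mean())),end='; ')
E
```

```text
side
54 194; 56 192; 58 190; 60 189; 62 188; 64 185; 66 180; 68 168; 70 152; 72 144; 74 140; 76 141; 78 142; side
-78 148; -76 148; -74 148; -72 147; -70 146; -68 148; -66 151; -64 164; -62 176; -60 189; -58 196; -56 198; -54 199; top
54 222; 56 220; 58 218; 60 217; 62 217; 64 217; 66 206; 68 173; 70 148; 72 135; 74 128; 76 129; 78 129; top
-78 148; -76 149; -74 149; -72 149; -70 149; -68 148; -66 146; -64 160; -62 190; -60 211; -58 217; -56 219; -54 218;
```

```bash
python3 - <<'E'
from h import *
g=cv2.cvtColor(cv2.imread('pics/top0.png'),6).astype(np.float32)
psi=np.radians(115.6); X=np.array([np.cos(psi),np.sin(psi)]);Y=np.array([X[1],-X[0]])
for nm,c in(('n2',(506.8,222.8)),('n1',(556,246.7)),('n0',(605.2,270.3))):
    for lo,hi,st in((54,80,2),(-80,-54,2)):
        print(nm)
        for a in range(lo,hi,st):
            q=proj('top',[[*((np.array(c)+a*X+w*Y)/1000),.036] for w in(-6,-3,0,3,6)]).astype(np.float32)
            print(a,round(float(cv2.remap(g,q[:,:1],q[:,1:],cv2.INTER_LINEAR).mean())),end='; ')
E
```

```text
n2
54 229; 56 228; 58 226; 60 224; 62 221; 64 194; 66 146; 68 142; 70 170; 72 175; 74 151; 76 136; 78 137; n2
-80 122; -78 125; -76 120; -74 136; -72 170; -70 188; -68 169; -66 146; -64 172; -62 212; -60 223; -58 219; -56 218; n1
54 225; 56 226; 58 226; 60 222; 62 212; 64 178; 66 140; 68 151; 70 177; 72 174; 74 143; 76 130; 78 134; n1
-80 145; -78 125; -76 116; -74 139; -72 177; -70 180; -68 147; -66 137; -64 176; -62 216; -60 222; -58 220; -56 218; n0
54 224; 56 221; 58 222; 60 221; 62 215; 64 188; 66 152; 68 149; 70 168; 72 170; 74 149; 76 135; 78 125; n0
-80 123; -78 121; -76 122; -74 141; -72 168; -70 173; -68 158; -66 157; -64 189; -62 215; -60 216; -58 216; -56 215;
```

Request:
drive_tool:
  commands:
    - {"claw": 0.1, "slide": [-1.2, 0.3, 10], "roll": 0}
    - {"claw": 0.1, "slide": [0, 0, 10], "roll": 0}
    - {"claw": 0.1, "slide": [0, 0, 5], "roll": 0}
    - {"claw": 0.1, "slide": [0, 0, 2], "roll": 0}
    - {"claw": 0.1, "slide": [0, 0, 2], "roll": 0}
    - {"claw": 0.1, "slide": [0, 0, 0], "roll": 0}
    - {"claw": 0.1, "slide": [0, 0, 0], "roll": 0}

```text
clock: 38.27
tcp_pos: [0.5078, 0.2201, 0.0335]
ee_rot: [0.0, 0.532, 0.846, 0.0]
contact_force: [0.7, 0.3, -1.4]
gripper_width: 0.0213
grasp_force: 30.0
```

Request:
drive_tool:
  commands:
    - {"claw": 0.1, "slide": [0, 0, 2], "roll": 0}
    - {"claw": 0.1, "slide": [0, 0, 1.5], "roll": 0}
    - {"claw": 0.1, "slide": [0, 0, 0], "roll": 0}
    - {"claw": 0.1, "slide": [0, 0, 0], "roll": 0}

```text
clock: 38.6
tcp_pos: [0.5077, 0.2201, 0.0299]
ee_rot: [-0.0, 0.532, 0.846, -0.0]
contact_force: [0.2, 0.2, -0.8]
gripper_width: 0.022
grasp_force: 30.0
```

Seated essentially; release and raise, then head for the second raw bar.

Request:
drive_tool:
  commands:
    - {"claw": 0.45, "slide": [0, 0, 0], "roll": 0}
    - {"claw": 0.45, "slide": [0, 0, 0], "roll": 0}
    - {"claw": 0.45, "slide": [0, 0, 0], "roll": 0}
    - {"claw": 0.45, "slide": [0, 0, -20], "roll": 0}
    - {"claw": 0.5, "slide": [0, 0, -35], "roll": 0}
    - {"claw": 0.5, "slide": [0, 0, -40], "roll": 0}
    - {"claw": 0.5, "slide": [0, 0, -40], "roll": 0}
    - {"claw": 0.5, "slide": [0, 0, 0], "roll": 0}

```text
clock: 39.27
tcp_pos: [0.5103, 0.2211, 0.173]
ee_rot: [0.004, 0.532, 0.847, 0.005]
contact_force: [-0.0, 0.8, 1.4]
gripper_width: 0.0471
grasp_force: 0.0
```

```bash
python3 - <<'E'
from h import *
b=shot('side','side_after1.png'); a=shot('top','top_after1.png')
for n in('side','top'):
  for o,z in(('raw1',.016),('drilled1',.022)):
    for r in axes(n,o,z): print(n,o,*r)
cv2.imwrite('pics/v1.png',np.vstack([cv2.resize(b[150:270,250:410],None,fx=4,fy=4,interpolation=3)])[:,:,::-1])
E
```

```text
side raw1 0.67 [508. 209.] [ 26. 138.] 114.8 [506.6 213.1] 279
top raw1 0.62 [531. 183.] [23. 32.] 116.3 [530.5 182.7] 47
top raw1 0.59 [547. -63.] [130.  23.] 4.2 [545.  -63.4] 184
top drilled1 0.7 [ 430. -359.] [121.  23.] 75.2 [ 428.9 -361.4] 155
top drilled1 0.52 [ 477. -373.] [129.  26.] 77.9 [ 477.4 -372.6] 191
top drilled1 0.45 [ 525. -383.] [130.  27.] 77.4 [ 525.5 -382.2] 207
```

View pics/v1.png

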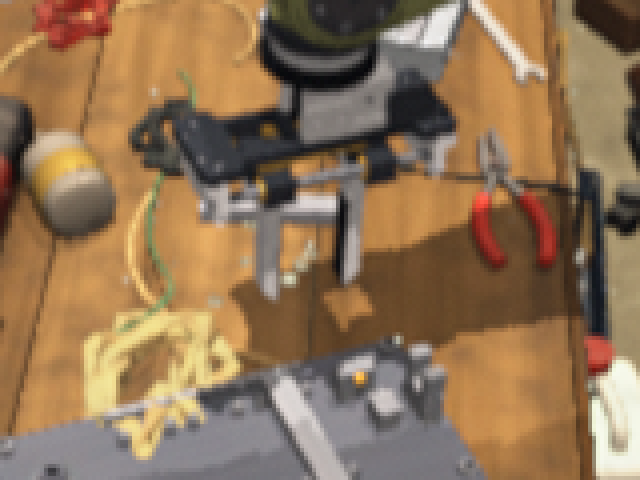

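```bash
python3 - <<'E'
from h import *
g=cv2.cvtColor(cv2.imread('pics/top_after1.png'),6).astype(np.float32)
c=np.array((546,-63.2)); psi=np.radians(184.2); X=np.array([np.cos(psi),np.sin(psi)]);Y=np.array([X[1],-X[0]])
def edge(fn,t):
    v=np.array([fn(x) for x in t]); hi,lo=v[0],v[3:].min(); k=np.argmax(v<(hi+lo)/2); return round(float(t[k]-(t[1]-t[0])*((hi+lo)/2-v[k])/(v[k-1]-v[k])),1),round(float(hi)),round(float(lo))
def val(P): q=proj('top',[[*(p/1000),.016] for p in P]).astype(np.float32); return cv2.remap(g,q[:,:1],q[:,1:],1).mean()
for s in(1,-1): print('end',s,edge(lambda a:val([c+a*s*X+w*Y for w in(-5,0,5)]),np.arange(54,80,1.)))
for a0 in(-50,-25,0,25,50):
    print('side',a0,[edge(lambda w:val([c+(a0+d)*X+s*w*Y for d in(-5,0,5)]),np.arange(2,20,.5))[0] for s in(1,-1)])
E
```

```text
end 1 (62.3, 220, 130)
end -1 (65.0, 213, 142)
side -50 [9.6, 10.3]
side -25 [10.3, 11.1]
side 0 [10.1, 9.8]
side 25 [9.8, 11.2]
side 50 [10.5, 9.3]
```

Request:
drive_tool:
  commands:
    - {"claw": 0.5, "slide": [-34, -10.9, 0], "roll": 0}
    - {"claw": 0.5, "slide": [-34, -10.9, 0], "roll": 0}
    - {"claw": 0.5, "slide": [-34, -10.9, 0], "roll": 0}
    - {"claw": 0.5, "slide": [-34, -10.9, 0], "roll": 0}
    - {"claw": 0.5, "slide": [-34, -10.9, 0], "roll": 0}
    - {"claw": 0.5, "slide": [-34, -10.9, 0], "roll": 0}
    - {"claw": 0.5, "slide": [-34, -10.9, 0], "roll": 0}
    - {"claw": 0.5, "slide": [-34, -10.9, 0], "roll": 0}

```text
clock: 40.23
tcp_pos: [0.5465, -0.0646, 0.1638]
ee_rot: [-0.001, 0.532, 0.846, -0.0]
contact_force: [0.5, 1.1, 0.5]
gripper_width: 0.0468
grasp_force: 0.0
```

Request:
drive_tool:
  commands:
    - {"claw": 0.5, "slide": [0, 0, 0], "roll": -0.976}
    - {"claw": 0.5, "slide": [0, 0, 0], "roll": -0.976}
    - {"claw": 0.5, "slide": [0, 0, 0], "roll": -0.976}
    - {"claw": 0.5, "slide": [0, 0, 0], "roll": -0.976}
    - {"claw": 0.5, "slide": [0, 0, 0], "roll": -0.976}
    - {"claw": 0.5, "slide": [0, 0, 0], "roll": -0.976}
    - {"claw": 0.5, "slide": [0, 0, 0], "roll": -0.976}

```text
clock: 40.82
tcp_pos: [0.5465, -0.0628, 0.1637]
ee_rot: [-0.001, 0.258, 0.966, -0.0]
contact_force: [-0.5, -0.0, -1.3]
gripper_width: 0.0469
grasp_force: 0.0
```

Request:
drive_tool:
  commands:
    - {"claw": 0.5, "slide": [0, 0, 0], "roll": -0.976}
    - {"claw": 0.5, "slide": [0, 0, 0], "roll": -0.976}
    - {"claw": 0.5, "slide": [0, 0, 0], "roll": -0.976}
    - {"claw": 0.5, "slide": [0, 0, 0], "roll": -0.976}
    - {"claw": 0.5, "slide": [0, 0, 0], "roll": -0.976}
    - {"claw": 0.5, "slide": [0, 0, 0], "roll": -0.976}
    - {"claw": 0.5, "slide": [0, 0, 0], "roll": -0.976}
    - {"claw": 0.5, "slide": [0, 0, 0], "roll": 0}

```text
clock: 41.48
tcp_pos: [0.5466, -0.0628, 0.1638]
ee_rot: [-0.001, -0.037, 0.999, 0.0]
contact_force: [0.3, 1.0, -0.6]
gripper_width: 0.0466
grasp_force: 0.0
```

```bash
python3 - <<'E'
from h import *
b=shot('side','side_pre2.png')
for r in axes('side','raw1',.016): print(*r)
s=bot.read_state(); print(s['tcp_pos'])
E
```

```text
0.75 [546. -59.] [127.  44.] 5.1 [542.5 -58.8] 306
0.62 [510. 208.] [ 25. 137.] 114.8 [508.4 209.8] 257
[ 0.54666235 -0.06279463  0.1641232 ]
```

Request:
drive_tool:
  commands:
    - {"claw": 0.5, "slide": [0, 0, 35], "roll": 0}
    - {"claw": 0.5, "slide": [0, 0, 35], "roll": 0}
    - {"claw": 0.5, "slide": [0, 0, 35], "roll": 0}
    - {"claw": 0.5, "slide": [0, 0, 27], "roll": 0}
    - {"claw": 0.5, "slide": [0, 0, 18], "roll": 0}
    - {"claw": 0.5, "slide": [0, 0, 7], "roll": 0}
    - {"claw": 0.5, "slide": [0, 0, 0], "roll": 0}

```text
clock: 42.17
tcp_pos: [0.546, -0.0627, 0.0064]
ee_rot: [-0.001, -0.034, 0.999, 0.0]
contact_force: [0.6, 0.2, -0.5]
gripper_width: 0.0472
grasp_force: 0.0
```

Request:
drive_tool:
  commands:
    - {"claw": 0.1, "slide": [0, 0, 0], "roll": 0}
    - {"claw": 0.1, "slide": [0, 0, 0], "roll": 0}
    - {"claw": 0.1, "slide": [0, 0, 0], "roll": 0}
    - {"claw": 0.1, "slide": [0, 0, 0], "roll": 0}
    - {"claw": 0.1, "slide": [0, 0, 0], "roll": 0}
    - {"claw": 0.1, "slide": [0, 0, 0], "roll": 0}

```text
clock: 42.67
tcp_pos: [0.5474, -0.0629, 0.0089]
ee_rot: [0.001, -0.035, 0.999, -0.0]
contact_force: [-1.6, 0.7, 6.8]
gripper_width: 0.0218
grasp_force: 30.0
```

```bash
python3 - <<'E'
from h import *
g=cv2.cvtColor(cv2.imread('pics/side_pre2.png'),6).astype(np.float32)
c=bot.read_state()['tcp_pos'][:2]*1000; print(c)
psi=np.radians(184.1); X=np.array([np.cos(psi),np.sin(psi)]);Y=np.array([X[1],-X[0]])
for lo,hi in((54,80),(-80,-54)):
    for a in range(lo,hi,2):
        q=proj('side',[[*((c+a*X+w*Y)/1000),.016] for w in(-6,-3,0,3,6)]).astype(np.float32)
        print(a,round(float(cv2.remap(g,q[:,:1],q[:,1:],1).mean())),end='; ')
    print()
E
```

```text
[547.42520344 -62.88766318]
54 206; 56 206; 58 207; 60 209; 62 209; 64 207; 66 186; 68 160; 70 148; 72 140; 74 142; 76 142; 78 141; 
-80 140; -78 141; -76 141; -74 141; -72 141; -70 140; -68 149; -66 163; -64 190; -62 207; -60 202; -58 196; -56 190;
```

Request:
drive_tool:
  commands:
    - {"claw": 0.1, "slide": [0, 0, -30], "roll": 0}
    - {"claw": 0.1, "slide": [0, 0, -40], "roll": 0}
    - {"claw": 0.1, "slide": [0, 0, -40], "roll": 0.977}
    - {"claw": 0.1, "slide": [0, 0, 0], "roll": 0.977}
    - {"claw": 0.1, "slide": [0, 0, 0], "roll": 0.977}
    - {"claw": 0.1, "slide": [0, 0, 0], "roll": 0.977}
    - {"claw": 0.1, "slide": [0, 0, 0], "roll": 0.977}
    - {"claw": 0.1, "slide": [0, 0, 0], "roll": 0.977}
    - {"claw": 0.1, "slide": [0, 0, 0], "roll": 0.977}
    - {"claw": 0.1, "slide": [0, 0, 0], "roll": 0.977}

```text
clock: 43.5
tcp_pos: [0.5468, -0.0628, 0.118]
ee_rot: [-0.0, 0.304, 0.953, -0.0]
contact_force: [0.1, 0.5, -1.1]
gripper_width: 0.0217
grasp_force: 30.0
```

Request:
drive_tool:
  commands:
    - {"claw": 0.1, "slide": [0, 0, 0], "roll": 0.977}
    - {"claw": 0.1, "slide": [0, 0, 0], "roll": 0.977}
    - {"claw": 0.1, "slide": [0, 0, 0], "roll": 0.977}
    - {"claw": 0.1, "slide": [0, 0, 0], "roll": 0.977}
    - {"claw": 0.1, "slide": [0, 0, 0], "roll": 0.977}
    - {"claw": 0.1, "slide": [0, 0, 0], "roll": 0.977}
    - {"claw": 0.1, "slide": [0, 0, 0], "roll": 0}

```text
clock: 44.08
tcp_pos: [0.5468, -0.0628, 0.118]
ee_rot: [-0.0, 0.535, 0.845, 0.0]
contact_force: [-0.7, -0.3, -1.1]
gripper_width: 0.0217
grasp_force: 30.0
```

Request:
drive_tool:
  commands:
    - {"claw": 0.1, "slide": [27.6, 14.1, 0], "roll": 0}
    - {"claw": 0.1, "slide": [27.6, 14.1, 0], "roll": 0}
    - {"claw": 0.1, "slide": [27.6, 14.1, 0], "roll": 0}
    - {"claw": 0.1, "slide": [27.6, 14.1, 0], "roll": 0}
    - {"claw": 0.1, "slide": [27.6, 14.1, 0], "roll": 0}
    - {"claw": 0.1, "slide": [27.6, 14.1, 0], "roll": 0}
    - {"claw": 0.1, "slide": [27.6, 14.1, 0], "roll": 0}
    - {"claw": 0.1, "slide": [27.6, 14.1, 0], "roll": 0}
    - {"claw": 0.1, "slide": [27.6, 14.1, 0], "roll": 0}
    - {"claw": 0.1, "slide": [27.6, 14.1, 0], "roll": 0}

```text
clock: 44.92
tcp_pos: [0.5546, 0.2485, 0.118]
ee_rot: [0.0, 0.532, 0.847, -0.0]
contact_force: [0.7, -0.3, -1.8]
gripper_width: 0.0213
grasp_force: 30.0
```

Request:
drive_tool:
  commands:
    - {"claw": 0.1, "slide": [0, 0, 25], "roll": 0}
    - {"claw": 0.1, "slide": [0, 0, 20], "roll": 0}
    - {"claw": 0.1, "slide": [0, 0, 11], "roll": 0}
    - {"claw": 0.1, "slide": [0, 0, 0], "roll": 0}
    - {"claw": 0.1, "slide": [0, 0, 0], "roll": 0}
    - {"claw": 0.1, "slide": [0, 0, 0], "roll": 0}

```text
clock: 45.42
tcp_pos: [0.5556, 0.2469, 0.0633]
ee_rot: [0.001, 0.533, 0.846, 0.001]
contact_force: [-0.5, 0.6, -0.3]
gripper_width: 0.0211
grasp_force: 30.0
```

```bash
python3 - <<'E'
from h import *
b=shot('side','side_raw_n1.png'); g=cv2.cvtColor(b,7).astype(np.float32)
s=bot.read_state(); z=s['tcp_pos'][2]+.0071; print(s['tcp_pos'],s['ee_rot'])
psi=2*np.arctan2(s['ee_rot'][2],s['ee_rot'][1]); X=np.array([np.cos(psi),np.sin(psi)])
for a in range(48,84,2):
    q=proj('side',[[*(s['tcp_pos'][:2]+(a*X+w*np.array([X[1],-X[0]]))/1000),z] for w in(-6,-3,0,3,6)]).astype(np.float32)
    print(a,round(float(cv2.remap(g,q[:,:1],q[:,1:],1).mean())),end='; ')
E
```

```text
[0.55562716 0.24694408 0.06342665] [6.35121551e-04 5.32900369e-01 8.46177333e-01 8.45664831e-04]
48 184; 50 184; 52 184; 54 185; 56 184; 58 184; 60 185; 62 185; 64 179; 66 164; 68 144; 70 121; 72 106; 74 100; 76 100; 78 100; 80 100; 82 97;
```

Request:
drive_tool:
  commands:
    - {"claw": 0.1, "slide": [-0.8, 0.3, 10], "roll": 0}
    - {"claw": 0.1, "slide": [0, 0, 10], "roll": 0}
    - {"claw": 0.1, "slide": [0, 0, 5], "roll": 0}
    - {"claw": 0.1, "slide": [0, 0, 2], "roll": 0}
    - {"claw": 0.1, "slide": [0, 0, 2], "roll": 0}
    - {"claw": 0.1, "slide": [0, 0, 0], "roll": 0}
    - {"claw": 0.1, "slide": [0, 0, 0], "roll": 0}

```text
clock: 46.05
tcp_pos: [0.5556, 0.2465, 0.0331]
ee_rot: [0.0, 0.533, 0.846, 0.0]
contact_force: [0.0, -0.5, -2.0]
gripper_width: 0.0217
grasp_force: 30.0
```

Request:
drive_tool:
  commands:
    - {"claw": 0.1, "slide": [0, 0, 2], "roll": 0}
    - {"claw": 0.1, "slide": [0, 0, 2], "roll": 0}
    - {"claw": 0.1, "slide": [0, 0, 0], "roll": 0}
    - {"claw": 0.1, "slide": [0, 0, 0], "roll": 0}

```text
clock: 46.38
tcp_pos: [0.5555, 0.2464, 0.0289]
ee_rot: [0.0, 0.533, 0.846, -0.0]
contact_force: [0.3, 0.3, -1.4]
gripper_width: 0.0213
grasp_force: 30.0
```

Request:
drive_tool:
  commands:
    - {"claw": 0.45, "slide": [0, 0, 0], "roll": 0}
    - {"claw": 0.45, "slide": [0, 0, 0], "roll": 0}
    - {"claw": 0.45, "slide": [0, 0, 0], "roll": 0}
    - {"claw": 0.45, "slide": [0, 0, -20], "roll": 0}
    - {"claw": 0.5, "slide": [0, 0, -35], "roll": 0}
    - {"claw": 0.5, "slide": [0, 0, -40], "roll": 0}
    - {"claw": 0.5, "slide": [0, 0, -40], "roll": 0}
    - {"claw": 0.5, "slide": [0, 0, -10], "roll": 0}

```text
clock: 47.05
tcp_pos: [0.5573, 0.2471, 0.1809]
ee_rot: [0.003, 0.533, 0.846, 0.004]
contact_force: [-0.2, -0.3, 0.3]
gripper_width: 0.0471
grasp_force: 0.0
```

Request:
drive_tool:
  commands:
    - {"claw": 0.5, "slide": [31.5, 11.2, 0], "roll": 0}
    - {"claw": 0.5, "slide": [31.5, 11.2, 0], "roll": 0}
    - {"claw": 0.5, "slide": [31.5, 11.2, 0], "roll": 0}
    - {"claw": 0.5, "slide": [31.5, 11.2, 0], "roll": 0}
    - {"claw": 0.5, "slide": [31.5, 11.2, 0], "roll": 0}
    - {"claw": 0.5, "slide": [31.5, 11.2, 0], "roll": 0}
    - {"claw": 0.5, "slide": [31.5, 11.2, 0], "roll": 0}
    - {"claw": 0.5, "slide": [0, 0, 0], "roll": 0}
    - {"claw": 0.5, "slide": [0, 0, 0], "roll": 0}

```text
clock: 47.8
tcp_pos: [0.5301, 0.4804, 0.1728]
ee_rot: [-0.0, 0.532, 0.847, -0.001]
contact_force: [0.4, -0.5, -0.4]
gripper_width: 0.0468
grasp_force: 0.0
```

```bash
python3 - <<'E'
from h import *
b=shot('side','side_2in.png'); a=shot('top','top_2in.png')
cv2.imwrite('pics/v2.png',np.vstack([cv2.resize(b[200:320,250:410],None,fx=4,fy=4,interpolation=3)[:300],cv2.resize(a[135:245,210:370],None,fx=4,fy=4,interpolation=3)[:300]])[:,:,::-1])
for n in('side','top'):
    for r in axes(n,'raw1',.036): print(n,*r)
print([(n,np.round(at_z(n,d['at'],.088)[:2]*1000,1),round(d['conf'],2)) for n in('side','top') for d in bot.tip_of(n,'slide_knob')])
E
```

```text
side 0.46 [494. 414.] [103.  28.] 73.7 [525.6 530.8] 760
top 0.75 [556. 249.] [ 27. 125.] 116.4 [556.7 247.6] 204
top 0.63 [507. 224.] [ 27. 132.] 116.3 [508.3 222.3] 207
[('side', array([548.2, 299.2]), 0.61), ('side', array([541.6, 474.8]), 0.53), ('top', array([516. , 479.1]), 0.37)]
```

View pics/v2.png

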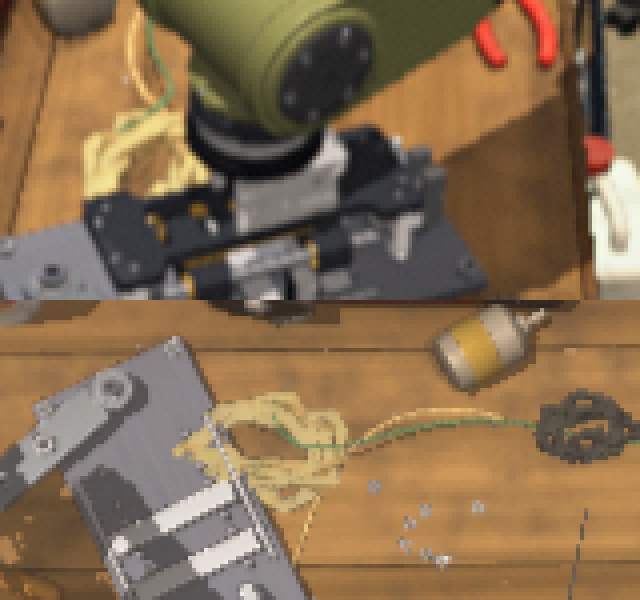

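Request:
drive_tool:
  commands:
    - {"claw": 0.5, "slide": [-1, 0, 25], "roll": 0}
    - {"claw": 0.5, "slide": [0, 0, 30], "roll": 0}
    - {"claw": 0.5, "slide": [0, 0, 20], "roll": 0}
    - {"claw": 0.5, "slide": [0, 0, 14], "roll": 0}
    - {"claw": 0.5, "slide": [0, 0, 5], "roll": 0}
    - {"claw": 0.5, "slide": [0, 0, 0], "roll": 0}

```text
clock: 48.6
tcp_pos: [0.5314, 0.4778, 0.0794]
ee_rot: [-0.0, 0.533, 0.846, -0.001]
contact_force: [0.7, -0.0, 0.0]
gripper_width: 0.0469
grasp_force: 0.0
```

Request:
drive_tool:
  commands:
    - {"claw": 0.1, "slide": [0, 0, 0], "roll": 0}
    - {"claw": 0.1, "slide": [0, 0, 0], "roll": 0}
    - {"claw": 0.1, "slide": [0, 0, 0], "roll": 0}
    - {"claw": 0.1, "slide": [0, 0, 0], "roll": 0}
    - {"claw": 0.1, "slide": [0, 0, 0], "roll": 0}
    - {"claw": 0.1, "slide": [0, 0, 0], "roll": 0}
  force: 25

```text
clock: 49.1
tcp_pos: [0.5315, 0.4784, 0.0806]
ee_rot: [0.0, 0.533, 0.846, 0.0]
contact_force: [-0.1, 0.1, 3.2]
gripper_width: 0.0171
grasp_force: 25.0
```

Request:
drive_tool:
  commands:
    - {"claw": 0.1, "slide": [-6, -19.2, 0], "roll": 0}
    - {"claw": 0.1, "slide": [-7.7, -18.6, 0], "roll": 0}
    - {"claw": 0.1, "slide": [-9.3, -17.8, 0], "roll": 0}
    - {"claw": 0.1, "slide": [-10.8, -17, 0], "roll": 0}
    - {"claw": 0.1, "slide": [-12.2, -16, 0], "roll": 0}
    - {"claw": 0.1, "slide": [-13.6, -14.8, 0], "roll": 0}
    - {"claw": 0.1, "slide": [-14.8, -13.6, 0], "roll": 0}
    - {"claw": 0.1, "slide": [0, 0, 0], "roll": 0}

```text
clock: 49.77
tcp_pos: [0.4576, 0.3586, 0.0807]
ee_rot: [0.0, 0.533, 0.846, 0.0]
contact_force: [-0.6, 1.3, -1.6]
gripper_width: 0.0167
grasp_force: 25.0
```

Request:
drive_tool:
  commands:
    - {"claw": 0.1, "slide": [-16, -12.2, 0], "roll": 0}
    - {"claw": 0.1, "slide": [-17, -10.8, 0], "roll": 0}
    - {"claw": 0.1, "slide": [-17.8, -9.3, 0], "roll": 0}
    - {"claw": 0.1, "slide": [-18.9, -6.8, 0], "roll": 0}
    - {"claw": 0.1, "slide": [-19.4, -5.1, 0], "roll": 0}
    - {"claw": 0.1, "slide": [-19.6, -3.3, 0], "roll": 0}
    - {"claw": 0.1, "slide": [0, 0, 0], "roll": 0}
    - {"claw": 0.1, "slide": [0, 0, 0], "roll": 0}

```text
clock: 50.43
tcp_pos: [0.4624, 0.2415, 0.0806]
ee_rot: [-0.0, 0.534, 0.846, -0.0]
contact_force: [-4.1, -1.3, 7.8]
gripper_width: 0.0173
grasp_force: 25.0
```

Request:
drive_tool:
  commands:
    - {"claw": 0.1, "slide": [-10, -2.2, 0], "roll": 0}
    - {"claw": 0.1, "slide": [-10, -1.3, 0], "roll": 0}
    - {"claw": 0.1, "slide": [-9, -0.7, 0], "roll": 0}
    - {"claw": 0.1, "slide": [-5, -0.2, 0], "roll": 0}
    - {"claw": 0.1, "slide": [-3, 0, 0], "roll": 0}
    - {"claw": 0.1, "slide": [0, 0, 0], "roll": 0}
    - {"claw": 0.1, "slide": [0, 0, 0], "roll": 0}

```text
clock: 51.02
tcp_pos: [0.4745, 0.2076, 0.0805]
ee_rot: [-0.0, 0.533, 0.846, 0.001]
contact_force: [-2.7, 6.7, 5.7]
gripper_width: 0.0174
grasp_force: 25.0
```

Request:
drive_tool:
  commands:
    - {"claw": 0.1, "slide": [-1, 0, 0], "roll": 0}
    - {"claw": 0.1, "slide": [0, 0, 0], "roll": 0}
    - {"claw": 0.1, "slide": [0, 0, 0], "roll": 0}

```text
clock: 51.27
tcp_pos: [0.4746, 0.2074, 0.0805]
ee_rot: [-0.001, 0.533, 0.846, 0.001]
contact_force: [-6.6, 12.1, 6.2]
gripper_width: 0.0172
grasp_force: 25.0
```

Request:
drive_tool:
  commands:
    - {"claw": 0.1, "slide": [0.5, -5, 0], "roll": 0}
    - {"claw": 0.1, "slide": [0, -5, 0], "roll": 0}
    - {"claw": 0.1, "slide": [0, -5, 0], "roll": 0}
    - {"claw": 0.1, "slide": [0, -5, 0], "roll": 0}
    - {"claw": 0.1, "slide": [0, -4, 0], "roll": 0}
    - {"claw": 0.1, "slide": [0, 0, 0], "roll": 0}
    - {"claw": 0.1, "slide": [0, 0, 0], "roll": 0}
  force: 35

```text
clock: 51.85
tcp_pos: [0.4525, 0.1969, 0.0805]
ee_rot: [-0.001, 0.533, 0.846, 0.001]
contact_force: [-6.3, 10.0, 7.4]
gripper_width: 0.017
grasp_force: 35.0
```

Request:
drive_tool:
  commands:
    - {"claw": 0.1, "slide": [0, -1.5, 0], "roll": 0}
    - {"claw": 0.1, "slide": [0, -0.5, 0], "roll": 0}
    - {"claw": 0.1, "slide": [0, 0, 0], "roll": 0}
    - {"claw": 0.1, "slide": [0, 0, 0], "roll": 0}

```text
clock: 52.18
tcp_pos: [0.4519, 0.1966, 0.0806]
ee_rot: [0.0, 0.533, 0.846, 0.002]
contact_force: [1.6, 14.0, 1.2]
gripper_width: 0.0173
grasp_force: 35.0
```

Request:
drive_tool:
  commands:
    - {"claw": 0.1, "slide": [0, -1.5, 0], "roll": 0}
    - {"claw": 0.1, "slide": [0, -1, 0], "roll": 0}
    - {"claw": 0.1, "slide": [0, 0, 0], "roll": 0}
    - {"claw": 0.1, "slide": [0, 0, 0], "roll": 0}

```text
clock: 52.52
tcp_pos: [0.4518, 0.1965, 0.0808]
ee_rot: [0.002, 0.533, 0.846, 0.005]
contact_force: [19.1, 22.6, -12.6]
gripper_width: 0.0169
grasp_force: 35.0
```

Request:
drive_tool:
  commands:
    - {"claw": 0.1, "slide": [0.5, 2.5, 0], "roll": 0}
    - {"claw": 0.1, "slide": [0, 0, 0], "roll": 0}
    - {"claw": 0.5, "slide": [0, 0, 0], "roll": 0}
    - {"claw": 0.5, "slide": [0, 0, 0], "roll": 0}
    - {"claw": 0.5, "slide": [0, 0, 0], "roll": 0}
    - {"claw": 0.5, "slide": [0, 0, -20], "roll": 0}
    - {"claw": 0.5, "slide": [0, 0, -40], "roll": 0}
    - {"claw": 0.5, "slide": [0, 0, -40], "roll": 0}

```text
clock: 53.18
tcp_pos: [0.4498, 0.195, 0.1803]
ee_rot: [-0.001, 0.533, 0.846, -0.001]
contact_force: [-0.5, 1.0, 1.2]
gripper_width: 0.047
grasp_force: 0.0
```

Request:
drive_tool:
  commands:
    - {"claw": 0.5, "slide": [-35, -15, 0], "roll": 0}
    - {"claw": 0.5, "slide": [-35, -15, 0], "roll": 0}
    - {"claw": 0.5, "slide": [-35, -10, 0], "roll": 0}
    - {"claw": 0.5, "slide": [-35, 0, 0], "roll": 0}
    - {"claw": 0.5, "slide": [-35, 0, 0], "roll": 0}
    - {"claw": 0.5, "slide": [-35, 0, 0], "roll": 0}
    - {"claw": 0.5, "slide": [-35, 0, 0], "roll": 0}
    - {"claw": 0.5, "slide": [-35, 0, 0], "roll": 0}
    - {"claw": 0.5, "slide": [0, 0, 0], "roll": 0}

```text
clock: 53.93
tcp_pos: [0.5367, -0.079, 0.1794]
ee_rot: [0.0, 0.535, 0.845, -0.0]
contact_force: [0.4, 0.2, -0.6]
gripper_width: 0.047
grasp_force: 0.0
```

```bash
python3 - <<'E'
from h import *
b=shot('side','sideF.png'); a=shot('top','topF.png')
cv2.imwrite('pics/fin.png',np.vstack([cv2.resize(b[200:300,230:390],None,fx=4,fy=4,interpolation=3)[:300],cv2.resize(a[135:245,210:370],None,fx=4,fy=4,interpolation=3)[:300]])[:,:,::-1])
s=bot.read_state(); print(s['tcp_pos'],s['clock'])
b0=cv2.imread('pics/side0.png'); d=cv2.absdiff(b0,b[:,:,::-1].copy())[225:250,335:360].mean(); print('knob patch diff',d)
E
```

```text
[ 0.53536458 -0.0751674   0.17932975] 54.0333
knob patch diff 8.9568
```

View pics/fin.png

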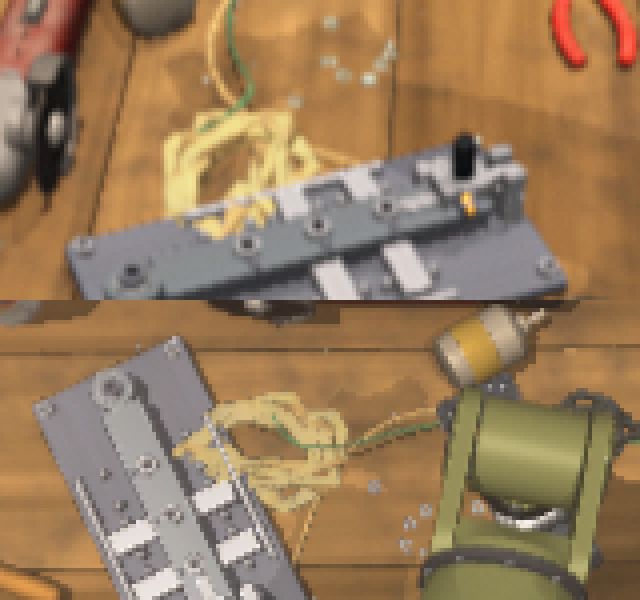

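The picture shows the leaf closed over the two raw bars. The knob top is at about (346, 234), the same pixel as when it was locked at the start.

```bash
python3 -c "
from plant import bot
print(bot.hand_in())"
```

```text
the job is handed in; nothing more can be done
None
```

I changed over the jig and handed the job in: three drilled bars are in the tray, both raw bars lie flat in nests 1 and 2 (nest 0 is empty), the leaf is against its stop and the slide is pushed fully home; the hand-in call gave no verdict.

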